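# Lock the spring-tab dust cap into the gear unit's slanted filler neck

## Task

The overhauled gear unit is going into store, so close its slanted oil-filler neck against dust with the larger of the two spring-tab caps. Pinch the cap's two tabs together to draw its catches in, push it squarely and gently into the neck, no harder than a thumb would, until you feel it fully home against the sprung seal (how far the neck stands out differs from unit to unit), then let the tabs spring out so that the catches lock under the rim, and let go. Leave the smaller cap where it lies.

Things in the scene. Friction and masses are not known exactly. Their poses are not given: they have to be found in the camera images.
- cap_centre (a point): Larger black cap, 65 mm wide, 33 mm high, starts upright. Point on its axis, half-way up; z = axis out of the tab side, y = from tab to tab. From below: plug 47.6 mm diameter, 12 mm deep, edge chamfered 1.6; flange 3 mm thick; two thumb tabs 18 mm high, 16 wide (x), outer faces 34 mm apart (y), 23 when pinched. Fingertips may push on the flat flange beside the tabs. 80 g.
- cap_tab_a (a joint): Inward travel (m) of the larger cap's +y tab: 0 at rest, 0.0055 pinched fully in; spring 3 N at rest, 8.5 N fully in. Under the flange it carries a square-edged catch, 11 mm wide, 2.5 to 5.5 mm above the plug's underside (top 6.5 mm below the flange), reaching 28.5 mm from the cap's axis at rest and 23 mm fully in: only then does it pass the bore.
- cap_tab_b (a joint): The same for the larger cap's -y tab and its catch.
- small_cap_centre (a point): Smaller black cap of the same shape, 45 mm across the flange, 27 mm high, too small for the neck; point on its axis half-way up. Not to be moved. The two caps may lie in each other's place.
- neck_seal (a joint): Travel (m) of the sprung rubber ring in the neck's rim face, 56 to 66 mm diameter: 0 at rest, 4 mm proud; 0.004 flush with the rim; 2.5 N per mm. The cap's flange sits on it, the cap turned any way about the axis. Catches clear the land only while it is down 2.5 mm or more; it then holds the locked cap up at about 0.0025. An unlocked cap resting on it presses it under 0.0005.
- gear_unit: Heavy grey worm gear unit on the bench, fixed, 150 x 118 mm foot, casing 0.13 m high, its slanted neck at the front (-x), rim some 0.16 m above the bench. Origin at the centre of its underside; its heading varies.
- neck_collar (a point): Centre of the filler boss's end face, under its steel locknut; z points out along the neck, 35 degrees off vertical, leaning to the robot's side; y is level. The aluminium neck is screwed into it on this axis, locked; its rim face stands 18 to 32 mm out from this point, different on each unit. Bore 50 mm diameter through a 5 mm thick land at the rim, then undercut to 62 mm, 22 mm deep in all.
There are look-alikes about, which are no part of the job. What is shaped like the part that bears cap_centre but blue or red is not meant.

How it is judged:
By the outcome, as a careful person would: the job done as asked, in the order asked, and still so for the second after the job is handed in, with the robot touching nothing.
It also fails if it takes over 45 s, if anything falls off the work surface, if the arm or the gripper's body presses on something with over 40 N, if the wrist force passes 120 N, or if a joint passes its speed limit or range.

## Robot

A 6-joint arm with a two-finger parallel gripper is mounted at the origin on a cart in front of the work surface, level with it; the furniture and walls round the work are solid. World frame = base frame: x ahead of the robot, y to its left, z up, the work surface at z = 0. Lengths are in m, angles in rad, forces in N, time in s.
With the tool pointing down it reaches from about 0.4 to 0.825 m from the base axis. Payload 7 kg.
Tool frame: the origin (TCP) lies midway between the tips of the shut fingers; the grasp point (between the pads) lies 19 mm behind it; z points along the fingers, y is the line along which they close (so a half turn about z gives the same grasp; the last joint's range is limited). The gripper opens to 88 mm and grips with 3 to 60 N. Pads are 19 mm wide; open, the fingers measure 130 mm over their backs; the gripper's body (78 mm by 193 mm) begins 47 mm behind the grasp point.
Start: joints at [1.558, 0.359, 0.012, 0, -1.224, -0.288], TCP at [0.2, 0.645, 0.227] pointing down, gripper open.
Joint ranges: [-3.07, 3.07], [-1.43, 2.12], [-1.02, 1.25], [-3.03, 1.67], [-3.05, -0], [-3.03, 3.03]. Speed limits (rad/s): [2.39, 2.39, 3.01, 3.14, 3.14, 3.14].

## Interface

Orientations are given as [roll, pitch, yaw] about the fixed x, y, z axes, in that order (R = Rz(yaw) Ry(pitch) Rx(roll)).
In Python, from station import monitor, viewer, arm gives the robot as it stands.
- The arm moves only by the tool move_arm, never from a script. Its argument "deltas" is a list that holds one entry, the list of rows, each a list of 7 numbers: the turn, a rotation vector about the tool's x, y, z in degrees, then the shift along the tool's x, y, z in m, then the finger opening in m, from 0 to 0.0876. A call has 1 to 12 rows; each row is the pose to reach, as a shift and turn from the pose commanded when the call began, along the tool's axes at that moment; what a row does not reach only later rows make up. A row lasts 1/12 s, in which the tool goes at most 41.7 mm and 7.16 degrees, less where a joint would pass 70% of its speed; a pose out of reach is approached as far as the arm can. A call with a gripper value outside its range is refused whole. The fingers move at their own pace and stop on an object; "force" is the grip in N (left out, the last holds). Time passes only in rows, so rows that repeat a pose let the fingers close. It gives the time, the measured TCP pose, the force and the opening at its end, in the units of the state.
- monitor.get_state(): the state, without advancing time (a new reading comes with each control period).
- viewer.grab_frame(name): name is "scene" or "top"; returns a dict with "frame" (400x640x3 uint8, blue, green, red), "vfov" (degrees; the focal length in pixels is half the picture's height over the tangent of half this angle, whatever the lens; pixels are square), "cx", "cy" (the principal point, pixels), "D" ([k1, k2, p1, p2, k3] as OpenCV has them; the pictures are not rectified), "xyz" and "orientation" of the camera in the world. Camera axes: x right, y down, z forward; pixel columns grow to the right and rows downward; lengths in m; the calibration is good to about 2 mm. A picture is of the moment at which its call begins. There is no depth.
- arm.job_done(): hands the job in, once; it reports no verdict.
The state is a dict: "t": time; "q": joint angles; "qd": joint speeds; "joint_efforts": joint torques, N m; "eef_pos": TCP position; "ee_rot": TCP orientation; "force": force on the tool from outside, world axes, zero at the start; "moment": the same for the moment, N m; "width": finger opening in m.
Only numpy, scipy, OpenCV 4.12 (cv2) and the standard library are available. Lean on these libraries where they do the work, as an engineer would, in place of code of your own. Each camera call takes 0.05 s, during which the arm holds its last target. There are 200 camera calls.

## Working session

There is one attempt and no reset: what is moved stays moved. The work goes in short steps, Python scripts to look and compute and a tool call to move; the robot and the scene stay as the last step left them, time stands still between calls to the robot, and variables do not carry over. Pictures are saved under pics/ and viewed, on a budget of 10 in all, crops included, one or two more only if the job needs it, and the job is handed in when it is done.

Besides the shell and the picture viewer there is one more tool, called after "Emit:" by a JSON object that holds its "fn" and its "kwargs", one argument or row to a line. move_arm: Moves the arm, as the interface text tells. Its arguments: {"type":"object","properties":{"deltas":{"type":"array","items":{"type":"array","items":{"type":"array","items":{"type":"number"}}}},"force":{"type":"number"}},"required":["deltas"]}

```bash
mkdir -p pics; ls; cat > h.py <<'E'
import numpy as np, cv2
from scipy.spatial.transform import Rotation as R
from station import monitor, viewer, arm
def grab(n):
    d=viewer.grab_frame(n); return d
def K(d):
    h=d["frame"].shape[0]; f=h/2/np.tan(np.radians(d["vfov"])/2)
    return np.array([[f,0,d["cx"]],[0,f,d["cy"]],[0,0,1]])
def Rc(d):
    return R.from_euler('xyz',d["orientation"]).as_matrix()
def rays(d,px):
    p=cv2.undistortPoints(np.float64(px).reshape(-1,1,2),K(d),np.float64(d["D"])).reshape(-1,2)
    v=np.c_[p,np.ones(len(p))]@Rc(d).T
    return np.array(d["xyz"]),v/np.linalg.norm(v,axis=1)[:,None]
def onz(d,px,z):
    o,v=rays(d,px); return o+v*((z-o[2])/v[:,2])[:,None]
def proj(d,P):
    P=np.atleast_2d(P).astype(float); r=Rc(d).T; t=-r@np.array(d["xyz"])
    return cv2.projectPoints(P,cv2.Rodrigues(r)[0],t,K(d),np.float64(d["D"]))[0].reshape(-1,2)
def tri(d1,p1,d2,p2):
    o1,v1=rays(d1,p1);o2,v2=rays(d2,p2);v1=v1[0];v2=v2[0]
    s=np.linalg.lstsq(np.c_[v1,-v2],o2-o1,rcond=None)[0]
    a=o1+s[0]*v1;b=o2+s[1]*v2
    return (a+b)/2,np.linalg.norm(a-b)
E
python3 - <<'E'
from h import *
print(monitor.get_state())
for n in("scene","top"):
    d=grab(n); cv2.imwrite(f"pics/{n}0.png",d["frame"]); print({k:v for k,v in d.items() if k!="frame"})
E
```

```text
pics
{'t': 0.0, 'q': array([ 1.55808564e+00,  3.59383493e-01,  1.10512547e-02, -3.52047105e-04,
       -1.22411439e+00, -2.88093693e-01]), 'qd': array([ 0.00152726, -0.00022426,  0.0013695 , -0.00203114, -0.00048038,
        0.00036296]), 'joint_efforts': array([ 9.52384798e-04, -5.82716453e+01,  2.93057477e+01,  6.99715421e+00,
        7.24798796e-03, -1.64380212e-04]), 'eef_pos': array([0.19987901, 0.64420331, 0.22562124]), 'ee_rot': array([ 3.13991633e+00, -1.51631063e-04, -3.00924143e-01]), 'force': array([ 0.07759419,  0.07425488, -0.43715708]), 'moment': array([ 0.02068392, -0.02208324,  0.00227226]), 'width': 0.08773962810472942}
{'vfov': 48.943284239874956, 'cx': 317.4219108018121, 'cy': 193.55337987867634, 'D': array([-0.00817851,  0.        ,  0.        ,  0.        ,  0.        ]), 'xyz': array([-0.02055014,  0.10609169,  0.86941491]), 'orientation': array([-2.42178109,  0.01007542, -2.07874675])}
{'vfov': 44.38440499365476, 'cx': 309.4793663049045, 'cy': 208.64429000901254, 'D': array([-0.15683861,  0.        ,  0.        ,  0.        ,  0.        ]), 'xyz': array([ 0.37060071, -0.22336246,  1.52951397]), 'orientation': array([-3.01842415,  0.01611159, -1.56963715])}
```

View pics/scene0.png

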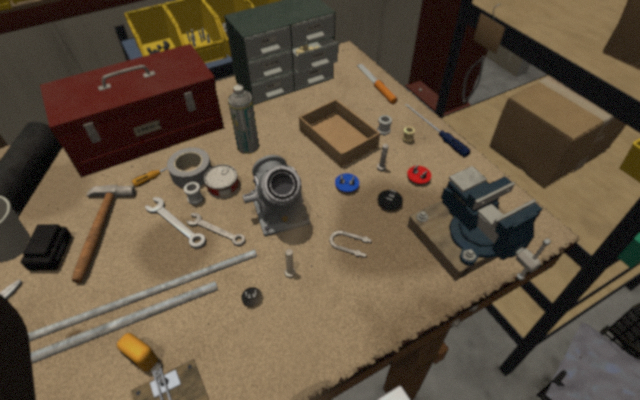

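View pics/top0.png

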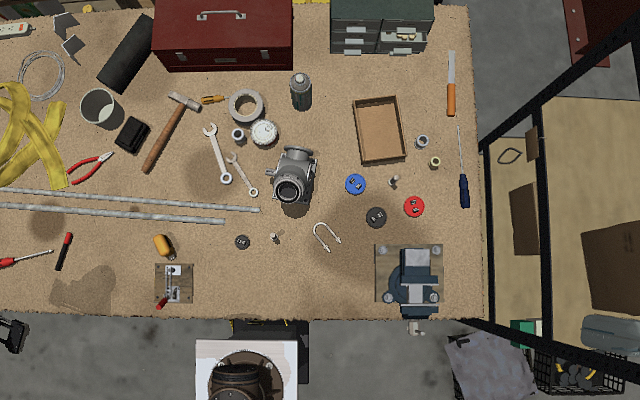

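The scene view shows the larger black cap at about (390,201) and the smaller one at (252,296). The top view shows them at (376,217) and (243,242). The neck mouth is at about (284,185) in scene and (289,189) in top. Next I'll enlarge the crops in a single picture.

```bash
python3 - <<'E'
from h import *
import pickle
a=grab("scene");b=grab("top")
pickle.dump((a,b),open("f0.pkl","wb"))
def crop(d,x,y,w=32,s=6):
    return cv2.resize(d["frame"][y-w:y+w,x-w:x+w],None,fx=s,fy=s,interpolation=cv2.INTER_CUBIC)
c=np.vstack([np.hstack([crop(a,280,190,40,6)[:,:],crop(a,390,200,20,12)])[:300] if 0 else np.hstack([cv2.resize(crop(a,280,190,40),(300,300)),cv2.resize(crop(a,390,200,20),(300,300))]),
 np.hstack([cv2.resize(crop(b,290,185,40),(300,300)),cv2.resize(crop(b,376,217,20),(300,300))])])
cv2.imwrite("pics/crop1.png",c)
for n,d,(x,y),w in(("scene",a,(390,201),20),("top",b,(376,217),20),("scene small",a,(252,296),20),("top small",b,(243,242),20)):
    f=d["frame"][y-w:y+w,x-w:x+w].max(2)
    m=(f<75).astype(np.uint8); k,l,s,ce=cv2.connectedComponentsWithStats(m)
    for i in range(1,k):
        if s[i,4]>40: print(n,s[i],ce[i]+[x-w,y-w], onz(d,[ce[i]+[x-w,y-w]],0.014)[0])
E
```

```text
scene [  7   9  26  23 447] [389.77852349 201.03131991] [ 0.52580928 -0.39903123  0.014     ]
top [ 10  10  21  22 320] [375.584375 217.43125 ] [ 0.53049755 -0.40440505  0.014     ]
scene small [ 10  12  19  20 246] [250.99186992 297.57317073] [0.44976822 0.01752061 0.014     ]
top small [ 12  13  15  15 104] [242.59615385 242.38461538] [0.4527515  0.00898678 0.014     ]
```

View pics/crop1.png

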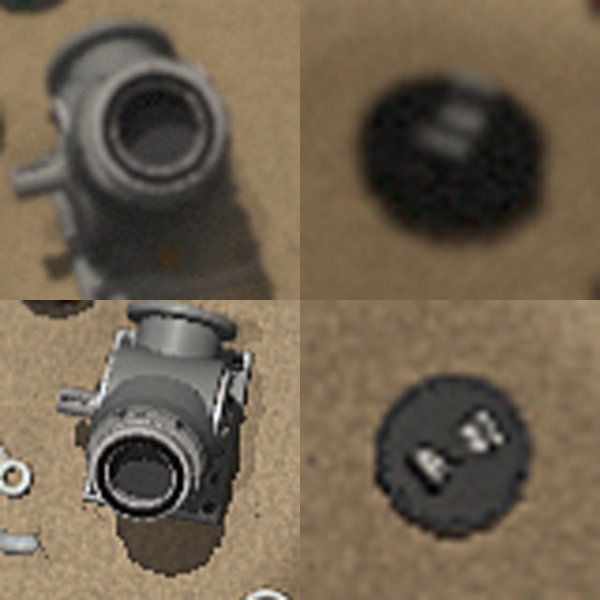

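The crops show the neck mouth as a dark seal ring inside a light rim. The larger cap lies flat with its tabs at about (373.6,219) and (380.4,214.6) in the top view. Now I'll fit both.

```bash
cat > fit.py <<'E'
from h import *
import pickle
from scipy.optimize import least_squares
from scipy.ndimage import map_coordinates
def edge(g,c,r0,r1,sgn,n=72):
    """radial edge points: strongest gradient of sign sgn going outward between radii r0,r1"""
    out=[]
    rr=np.arange(r0,r1,.1)
    for t in np.linspace(0,2*np.pi,n,endpoint=False):
        p=map_coordinates(g,[c[1]+rr*np.sin(t),c[0]+rr*np.cos(t)],order=1)
        k=np.convolve(p,np.ones(7)/7,'same'); dg=sgn*np.gradient(k); dg[:7]=0;dg[-7:]=0
        i=dg.argmax(); out.append([c[0]+rr[i]*np.cos(t),c[1]+rr[i]*np.sin(t)])
    return np.array(out)
def robust(pts):
    for _ in range(4):
        e=cv2.fitEllipse(np.float32(pts)); th=np.radians(e[2]); d=(pts-e[0])@np.array([[np.cos(th),-np.sin(th)],[np.sin(th),np.cos(th)]])
        r=np.hypot(d[:,0]/(e[1][0]/2),d[:,1]/(e[1][1]/2))-1; k=abs(r)<max(.04,1.5*np.median(abs(r))); pts=pts[k]
    return e,pts
E
python3 - <<'E'
from fit import *
a,b=pickle.load(open("f0.pkl","rb"))
P=[]
for n,d,c,r in(("s",a,(282.5,184),(9,19)),("t",b,(287.5,187.5),(7,16))):
    g=d["frame"].astype(float).mean(2)
    np.set_printoptions(linewidth=200,precision=2,suppress=True)
    for t in range(0,360,45):
        rr=np.arange(0,22,1.); print(n,t,map_coordinates(g,[c[1]+rr*np.sin(np.radians(t)),c[0]+rr*np.cos(np.radians(t))],order=1).astype(int))
    e,p=robust(edge(g,c,*r,1)); print(n,e,len(p)); P.append(p)
for n,d,c,r in(("s",a,(391,202),(7,18)),("t",b,(376.3,217.7),(7,15))):
    g=d["frame"].astype(float).mean(2); e,p=robust(edge(g,c,*r,1)); print("cap",n,e,len(p),onz(d,[e[0]],.0135))
pickle.dump(P,open("rim.pkl","wb"))
def n(phi): return np.array([-np.sin(np.radians(35))*np.cos(phi),-np.sin(np.radians(35))*np.sin(phi),np.cos(np.radians(35))])
def res(x,which=(0,1),fr=True):
    o=[]
    for i in which:
        s,v=rays((a,b)[i],P[i]); m=n(x[3]); h=s+v*(((x[:3]-s)@m)/(v@m))[:,None]; o.append(np.linalg.norm(h-x[:3],axis=1)-x[4])
    return np.concatenate(o)*1000
for w in((0,1),(0,),(1,)):
    if len(w)==2:
        s=least_squares(lambda x:res(x,w),[.55,-.13,.17,0,.033],x_scale=[.01,.01,.01,.1,.002],loss='soft_l1'); print(w,s.x,np.degrees(s.x[3]),s.cost, np.std(s.fun))
E
```

```text
s 0 [ 53  55  55  57  57  54  53  52  47  48  62  72  64  56  75 107 116 107 106 113 121 124]
s 45 [ 53  56  58  57  58  60  60  59  62  71  96 111  89  56  51  68  73  64  52  43  40  41]
s 90 [ 53  59  59  58  62  59  60  57  60  63  88 105  82  45  44  72  87  74  56  51  48  47]
s 135 [ 53  58  59  57  58  59  59  59  60  59  66  85  92  71  55  86 119 117  93  86  96  89]
s 180 [ 53  50  49  45  38  35  33  32  29  24  27  45  72  75  58  65 104 135 136 127 123 114]
s 225 [ 53  45  40  34  31  32  30  29  23  20  22  29  40  46  39  47  86 128 144 134 115 113]
s 270 [ 53  44  34  35  32  35  32  28  21  16  24  42  46  38  38  74 114 138 128  98  65  47]
s 315 [ 53  49  43  39  35  34  35  35  29  29  48  79  81  60  61  99 129 126 116 113 121 125]
s ((281.6793518066406, 183.66871643066406), (29.70767593383789, 30.120866775512695), 125.0318374633789) 64
t 0 [ 51  51  43  45  36  30  43  40  19  10  81 146  92  76 125 112  75  48  30  42  49  45]
t 45 [ 51  61  64  62  61  61  59  61  61  57  80 118  17  11 108 123  56  44  40  37  58  72]
t 90 [ 51  62  61  60  61  59  59  60  5
[... 305 characters left out ...]
 130 121  99  77  77  83 135 150 139]
t 270 [ 51  36  33  35  36  24  32 106 170 155 151 146 104 102 116 101  92  98 104 106 105 105]
t 315 [ 51  50  29  30  27  14  15  65 152 145 126 148 132  73  42  72  78  78  83  87  86  83]
t ((286.9596862792969, 191.29495239257812), (22.41109275817871, 23.677541732788086), 114.55081939697266) 53
cap s ((389.97174072265625, 200.91708374023438), (22.49604034423828, 25.995058059692383), 116.28971099853516) 44 [[ 0.53 -0.4   0.01]]
cap t ((375.9629211425781, 217.3365020751953), (21.103845596313477, 22.09575653076172), 1.5341066122055054) 66 [[ 0.53 -0.41  0.01]]
(0, 1) [ 0.59 -0.14  0.16  0.05  0.03] 2.6493014486208266 36.45373922115307 0.9521358137767605
```

```bash
cat > rimfit.py <<'E'
from fit import *
np.set_printoptions(linewidth=200,precision=4,suppress=True)
a,b=pickle.load(open("f0.pkl","rb"))
P=[];I=[]
for n,d,c,r in(("s",a,(281.7,183.7),(12,18)),("t",b,(287.5,191),(9.5,17))):
    g=d["frame"].astype(float).mean(2); pts=edge(g,c,*r,1)
    e,p=robust(pts); print(n,e,len(p)); P.append(p)
    s=8;x,y=int(c[0])-24,int(c[1])-24; im=cv2.resize(d["frame"][y:y+48,x:x+48],None,fx=s,fy=s,interpolation=cv2.INTER_NEAREST)
    for q in p: cv2.circle(im,tuple(int(v) for v in (q-[x,y]+.5)*s),2,(0,255,255),-1)
    I.append(im)
cv2.imwrite("pics/rim.png",np.hstack(I))
def nv(phi): return np.array([-np.sin(np.radians(35))*np.cos(phi),-np.sin(np.radians(35))*np.sin(phi),np.cos(np.radians(35))])
def res(x,R):
    o=[]; m=nv(x[3])
    for i in (0,1):
        s,v=rays((a,b)[i],P[i]); D=[]
        for k in (0,.004):
            c=x[:3]+k*m; h=s+v*(((c-s)@m)/(v@m))[:,None]; D.append(np.linalg.norm(h-c,axis=1)-R)
        o.append(np.minimum(*D))
    return np.concatenate(o)*1000
if __name__=="__main__":
  for R_ in(.0325,.033,.034):
    s=least_squares(lambda x:res(x,R_),[.59,-.14,.16,0],x_scale=[.01,.01,.01,.1],loss='soft_l1'); print(R_,s.x,np.degrees(s.x[3]),nv(s.x[3]),s.cost,np.std(s.fun),[len(p) for p in P])
  for n,d,c,r in(("s",a,(391,202),(7,18)),("t",b,(376.3,217.7),(7,15))):
    g=d["frame"].astype(float).mean(2); e,p=robust(edge(g,c,*r,1)); print("cap",n,e[:2],len(p),onz(d,[e[0]],.0135))
  print("tabs",onz(b,[[373.6,219],[380.4,214.6]],.033))
E
python3 rimfit.py
```

```text
s ((281.7272033691406, 183.6757049560547), (29.68857765197754, 30.330520629882812), 125.23359680175781) 72
t ((286.8240966796875, 191.4303741455078), (21.859872817993164, 23.905513763427734), 112.32315063476562) 68
0.0325 [ 0.5903 -0.1365  0.1594 -0.1136] -6.5108224736303875 [-0.5699  0.065   0.8192] 51.23396358939492 0.6983584590894705 [72, 68]
0.033 [ 0.5903 -0.1365  0.1594 -0.094 ] -5.386208323129883 [-0.571   0.0538  0.8192] 29.385552754599647 0.6930035995992733 [72, 68]
0.034 [ 0.5901 -0.1364  0.1592  0.0374] 2.142150767200345 [-0.5732 -0.0214  0.8192] 52.82999862753846 0.7547536115121443 [72, 68]
cap s ((389.97174072265625, 200.91708374023438), (22.49604034423828, 25.995058059692383)) 44 [[ 0.5262 -0.4     0.0135]]
cap t ((375.9629211425781, 217.3365020751953), (21.103845596313477, 22.09575653076172)) 66 [[ 0.5308 -0.4057  0.0135]]
tabs [[ 0.5237 -0.396   0.033 ]
 [ 0.5372 -0.4171  0.033 ]]
```

View pics/rim.png

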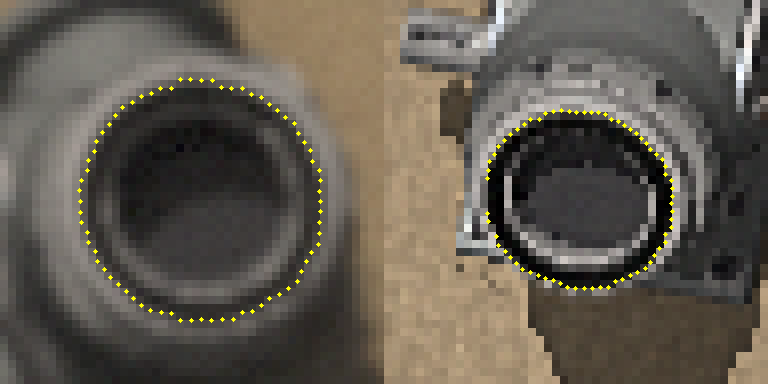

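The yellow points follow the seal's outer edge well in both views. The front edge of the foot runs from about (272,198) to (309,204) in the top view, which gives the heading. I'll enlarge that part.

```bash
python3 - <<'E'
from h import *
import pickle
a,b=pickle.load(open("f0.pkl","rb"))
im=cv2.resize(b["frame"][140:215,255:330],None,fx=8,fy=8,interpolation=cv2.INTER_CUBIC)
im=cv2.convertScaleAbs(im,alpha=1.4,beta=20)
cv2.imwrite("pics/foot.png",im)
E
```

```text
(no output)
```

View pics/foot.png

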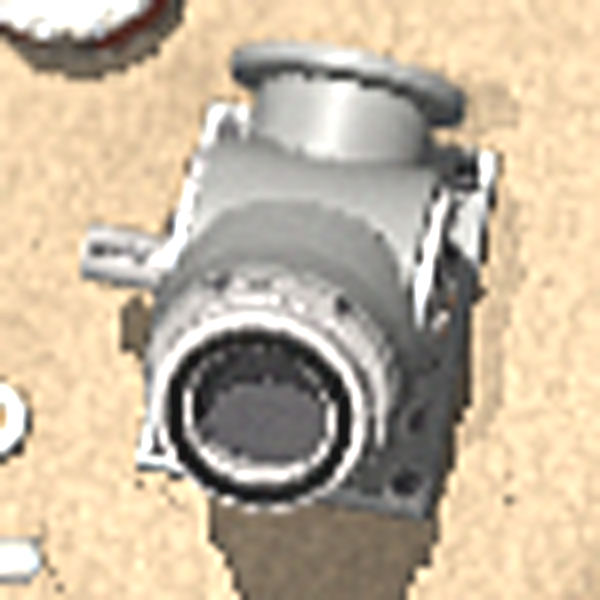

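The foot corners in the top view are at front-left (272.2,198.1), front-right (309,204.4), back-right (316.2,159.4) and back-left (281.6,153.1), so the heading is about 10°.

```bash
python3 - <<'E'
from rimfit import *
c=onz(b,np.array([[138,465],[432,515],[490,155],[213,105]])/8+[255,140]-.5,.01)
print(c)
m=(c[0]+c[1]-c[2]-c[3]); w=(c[0]+c[3]-c[1]-c[2]); print(np.degrees(np.arctan2(-m[1],-m[0])),np.degrees(np.arctan2(-w[0],w[1])),np.linalg.norm(m)/2,np.linalg.norm(w)/2)
for ph in(-8,-9,-10):
    p=np.radians(ph)
    s=least_squares(lambda x:res(np.r_[x,p],.033),[.59,-.14,.16],x_scale=.01,loss='soft_l1'); print(ph,s.x,nv(p),s.cost)
E
```

```text
s ((281.7272033691406, 183.6757049560547), (29.68857765197754, 30.330520629882812), 125.23359680175781) 72
t ((286.8240966796875, 191.4303741455078), (21.859872817993164, 23.905513763427734), 112.32315063476562) 68
[[ 0.5937 -0.0802  0.01  ]
 [ 0.5737 -0.1956  0.01  ]
 [ 0.7175 -0.2183  0.01  ]
 [ 0.7383 -0.1083  0.01  ]]
-10.005885923162683 -10.215453987476137 0.14643109473740962 0.11455162672222798
-8 [ 0.5903 -0.1366  0.1594] [-0.568   0.0798  0.8192] 29.841187674616073
-9 [ 0.5903 -0.1366  0.1594] [-0.5665  0.0897  0.8192] 30.269930318043336
-10 [ 0.5903 -0.1366  0.1594] [-0.5649  0.0996  0.8192] 30.831168502184994
```

```bash
cat > go.py <<'E'
from h import *
np.set_printoptions(precision=4,suppress=True,linewidth=160)
def down(yaw): return R.from_euler('xyz',[180,0,yaw],degrees=True)
N=np.array([-.565,.0996,.8192]); N/=np.linalg.norm(N)
L=np.array([.1736,.9848,0])
NECK=R.from_matrix(np.c_[np.cross(L,-N),L,-N])
def delta(p,r,s=None,frm=None):
    """rotvec(deg)+shift in tool axes from pose frm (default measured) to (p,r)"""
    if frm is None:
        s=s or monitor.get_state(); frm=(s["eef_pos"],R.from_euler('xyz',s["ee_rot"]))
    d=frm[1].inv()
    return np.r_[np.degrees((d*r).as_rotvec()), d.apply(np.array(p)-frm[0])]
E
python3 - <<'E'
from go import *
s=(np.array([.2,.645,.227]),down(np.degrees(-.301)))
w=([.46,.18,.3],down(-40)); t=([.531,-.406,.16],down(-57.4))
print(delta(*w,frm=s)); print(delta(*t,frm=w))
E
```

```text
[ 0.     -0.     22.754   0.3862  0.367  -0.073 ]
[ 0.     -0.     17.4     0.4311  0.4033  0.14  ]
```

Emit:
{"fn": "move_arm", "kwargs": {
  "deltas": [
    [[0, 0, 23, 0.386, 0.367, -0.073, 0.0876], [0, 0, 23, 0.386, 0.367, -0.073, 0.0876], [0, 0, 23, 0.386, 0.367, -0.073, 0.0876], [0, 0, 23, 0.386, 0.367, -0.073, 0.0876], [0, 0, 23, 0.386, 0.367, -0.073, 0.0876], [0, 0, 23, 0.386, 0.367, -0.073, 0.0876], [0, 0, 23, 0.386, 0.367, -0.073, 0.0876], [0, 0, 23, 0.386, 0.367, -0.073, 0.0876], [0, 0, 23, 0.386, 0.367, -0.073, 0.0876], [0, 0, 23, 0.386, 0.367, -0.073, 0.0876], [0, 0, 23, 0.386, 0.367, -0.073, 0.0876], [0, 0, 23, 0.386, 0.367, -0.073, 0.0876]]
  ],
  "force": 5
}}

```text
t: 1.2
eef_pos: [0.4421, 0.2103, 0.2951]
ee_rot: [-3.141, 0.0, -0.702]
force: [1.6, 1.8, 0.8]
width: 0.0878
```

```bash
python3 - <<'E'
from go import *
s=monitor.get_state();print(s["t"],s["q"],s["eef_pos"],np.degrees(s["ee_rot"]),s["force"])
print(delta([.531,-.406,.16],down(-57.4)))
E
```

```text
1.2 [ 0.8466  0.0073 -0.2708 -0.0001 -1.2919  0.0225] [0.4421 0.2103 0.2951] [-179.957     0.0024  -40.209 ] [1.5561 1.8352 0.8004]
[-0.0423  0.0088 17.191   0.4658  0.4134  0.1347]
```

Emit:
{"fn": "move_arm", "kwargs": {
  "deltas": [
    [[0, 0, 17.2, 0.466, 0.413, 0.03, 0.0876], [0, 0, 17.2, 0.466, 0.413, 0.03, 0.0876], [0, 0, 17.2, 0.466, 0.413, 0.03, 0.0876], [0, 0, 17.2, 0.466, 0.413, 0.03, 0.0876], [0, 0, 17.2, 0.466, 0.413, 0.03, 0.0876], [0, 0, 17.2, 0.466, 0.413, 0.03, 0.0876], [0, 0, 17.2, 0.466, 0.413, 0.03, 0.0876], [0, 0, 17.2, 0.466, 0.413, 0.03, 0.0876], [0, 0, 17.2, 0.466, 0.413, 0.03, 0.0876], [0, 0, 17.2, 0.466, 0.413, 0.03, 0.0876], [0, 0, 17.2, 0.466, 0.413, 0.03, 0.0876], [0, 0, 17.2, 0.466, 0.413, 0.03, 0.0876]]
  ]
}}

```text
t: 2.2
eef_pos: [0.5129, -0.2842, 0.2703]
ee_rot: [-3.141, -0.0, -1.002]
force: [1.4, 0.7, 0.1]
width: 0.0876
```

```bash
python3 - <<'E'
from go import *
s=monitor.get_state();print(s["t"],s["q"],s["eef_pos"],np.degrees(s["ee_rot"]),s["force"])
print(delta([.531,-.406,.06],down(-57.4)))
E
```

```text
2.2 [-0.1728  0.1882 -0.1218 -0.0001 -1.2606  0.7412] [ 0.5129 -0.2842  0.2703] [-179.9864   -0.0033  -57.4378] [1.3774 0.6699 0.0732]
[-0.0136 -0.0033 -0.0378  0.1124  0.0503  0.2103]
```

Emit:
{"fn": "move_arm", "kwargs": {
  "deltas": [
    [[0, 0, 0, 0.112, 0.05, 0.1, 0.0876], [0, 0, 0, 0.112, 0.05, 0.1, 0.0876], [0, 0, 0, 0.112, 0.05, 0.1, 0.0876], [0, 0, 0, 0.112, 0.05, 0.1, 0.0876], [0, 0, 0, 0.112, 0.05, 0.21, 0.0876], [0, 0, 0, 0.112, 0.05, 0.21, 0.0876], [0, 0, 0, 0.112, 0.05, 0.21, 0.0876], [0, 0, 0, 0.112, 0.05, 0.21, 0.0876], [0, 0, 0, 0.112, 0.05, 0.21, 0.0876], [0, 0, 0, 0.112, 0.05, 0.21, 0.0876]]
  ]
}}

```text
t: 3.03
eef_pos: [0.5326, -0.404, 0.0624]
ee_rot: [-3.141, -0.002, -1.002]
force: [1.5, 0.2, 1.1]
width: 0.0879
```

```bash
python3 - <<'E'
from go import *
s=monitor.get_state();print(s["t"],s["q"],s["eef_pos"],np.degrees(s["ee_rot"]),s["force"])
print(delta([.531,-.406,.006],down(-57.4)))
E
```

```text
3.0333 [-0.3574  0.4819 -0.1983  0.001  -0.8883  0.926 ] [ 0.5326 -0.404   0.0624] [-179.9558   -0.1323  -57.3869] [1.4647 0.1748 1.1299]
[-0.0442 -0.1323  0.0132  0.0007  0.0025  0.0564]
```

Emit:
{"fn": "move_arm", "kwargs": {
  "deltas": [
    [[0, 0, 0, 0.001, 0.002, 0.03, 0.0876], [0, 0, 0, 0.001, 0.002, 0.055, 0.0876], [0, 0, 0, 0.001, 0.002, 0.055, 0.0876], [0, 0, 0, 0.001, 0.002, 0.055, 0.07], [0, 0, 0, 0.001, 0.002, 0.055, 0.066], [0, 0, 0, 0.001, 0.002, 0.055, 0.06], [0, 0, 0, 0.001, 0.002, 0.055, 0.06], [0, 0, 0, 0.001, 0.002, 0.055, 0.06], [0, 0, 0, 0.001, 0.002, 0.055, 0.06], [0, 0, 0, 0.001, 0.002, 0.055, 0.06]]
  ],
  "force": 4
}}

```text
t: 3.87
eef_pos: [0.5315, -0.4057, 0.0073]
ee_rot: [-3.14, -0.003, -1.002]
force: [0.2, 1.8, 7.1]
width: 0.0649
```

```bash
python3 - <<'E'
from go import *
s=monitor.get_state();print(s["t"],s["q"],s["eef_pos"],np.degrees(s["ee_rot"]),s["force"],s["width"])
d=grab("top"); e=d["frame"]; cv2.imwrite("pics/c.png",np.hstack([cv2.resize(d["frame"][177:257,336:416],(400,400),interpolation=cv2.INTER_CUBIC),cv2.resize(grab("scene")["frame"][160:240,350:430],(400,400),interpolation=cv2.INTER_CUBIC)]))
E
```

```text
3.8667 [-0.3608  0.5446 -0.2416  0.0006 -0.7814  0.9295] [ 0.5315 -0.4057  0.0073] [-179.9103   -0.1584  -57.3959] [0.2043 1.7882 7.0714] 0.06487385075371943
```

View pics/c.png

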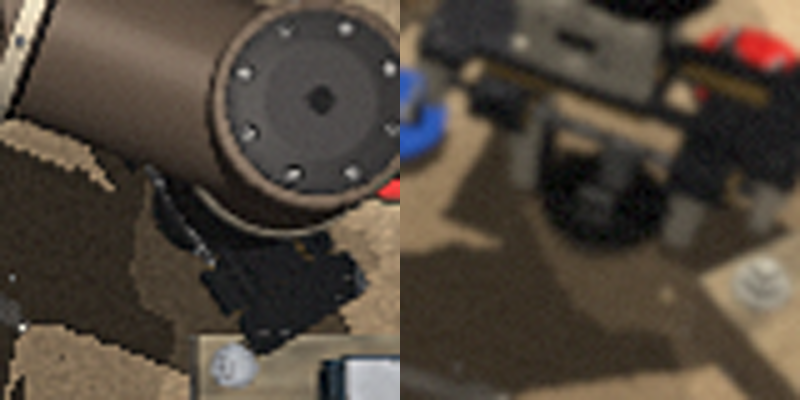

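The fingers stopped at 64.9 mm on the flange, so the cap is centred along tool y. The scene half shows a finger on each side of it. Now I'll open, rise and turn 90° over the tabs.

Emit:
{"fn": "move_arm", "kwargs": {
  "deltas": [
    [[0, 0, 0, 0, 0, 0, 0.0876], [0, 0, 0, 0, 0, 0, 0.0876], [0, 0, 0, 0, 0, 0, 0.0876], [0, 0, 0, 0, 0, -0.03, 0.0876], [0, 0, 7, 0, 0, -0.06, 0.0876], [0, 0, 14, 0, 0, -0.06, 0.0876], [0, 0, 21, 0, 0, -0.06, 0.0876], [0, 0, 28, 0, 0, -0.06, 0.0876], [0, 0, 35, 0, 0, -0.06, 0.0876], [0, 0, 42, 0, 0, -0.06, 0.0876], [0, 0, 49, 0, 0, -0.06, 0.0876], [0, 0, 49, 0, 0, -0.06, 0.0876]]
  ]
}}

```text
t: 4.97
eef_pos: [0.5298, -0.4052, 0.0651]
ee_rot: [3.141, 0.0, -1.863]
force: [0.4, -0.2, 0.3]
width: 0.0878
```

Emit:
{"fn": "move_arm", "kwargs": {
  "deltas": [
    [[0, 0, 7, 0, 0, 0, 0.0876], [0, 0, 14, 0, 0, 0, 0.0876], [0, 0, 21, 0, 0, 0, 0.0876], [0, 0, 28, 0, 0, 0, 0.0876], [0, 0, 35, 0, 0, 0, 0.0876], [0, 0, 41, 0, 0, 0, 0.0876], [0, 0, 41, 0, 0, 0, 0.0876], [0, 0, 41, 0, 0, 0, 0.06]]
  ]
}}

```text
t: 5.63
eef_pos: [0.53, -0.4052, 0.0652]
ee_rot: [3.141, -0.0, -2.567]
force: [-0.6, 1.5, -0.6]
width: 0.0848
```

```bash
python3 - <<'E'
from go import *
s=monitor.get_state();print(s["t"],s["q"],s["eef_pos"],np.degrees(s["ee_rot"]),s["force"],s["width"])
print(delta([.5315,-.4057,.016],down(-147.4)))
E
```

```text
5.6333 [-0.3611  0.4786 -0.196  -0.     -0.8966 -0.6352] [ 0.53   -0.4052  0.0652] [ 179.9829   -0.0118 -147.0858] [-0.564   1.532  -0.6335] 0.08480057500776944
[ 0.0171 -0.0119  0.3142 -0.001  -0.0013  0.0492]
```

Emit:
{"fn": "move_arm", "kwargs": {
  "deltas": [
    [[0, 0, 0.3, -0.001, -0.0013, 0, 0.055], [0, 0, 0.3, -0.001, -0.0013, 0.02, 0.055], [0, 0, 0.3, -0.001, -0.0013, 0.04, 0.055], [0, 0, 0.3, -0.001, -0.0013, 0.047, 0.055], [0, 0, 0.3, -0.001, -0.0013, 0.047, 0.055], [0, 0, 0.3, -0.001, -0.0013, 0.047, 0.055]]
  ]
}}

```text
t: 6.13
eef_pos: [0.5318, -0.4059, 0.0186]
ee_rot: [3.141, -0.001, -2.577]
force: [0.4, 0.9, -0.2]
width: 0.0557
```

Emit:
{"fn": "move_arm", "kwargs": {
  "deltas": [
    [[0, 0, 0, 0, 0, 0.001, 0.055], [0, 0, 0, 0, 0, 0.001, 0.055]]
  ]
}}

```text
t: 6.3
eef_pos: [0.5321, -0.406, 0.0183]
ee_rot: [-3.141, 0.001, -2.578]
force: [-0.3, -0.1, -0.5]
width: 0.0551
```

Emit:
{"fn": "move_arm", "kwargs": {
  "deltas": [
    [[0, 0, 0, 0, 0, 0.001, 0.055], [0, 0, 0, 0, 0, 0.001, 0.055]]
  ]
}}

```text
t: 6.47
eef_pos: [0.5318, -0.4059, 0.0169]
ee_rot: [-3.141, 0.0, -2.578]
force: [0.0, -0.0, -0.1]
width: 0.0549
```

Emit:
{"fn": "move_arm", "kwargs": {
  "deltas": [
    [[0, 0, 0, 0, 0, 0.0015, 0.05], [0, 0, 0, 0, 0, 0.0015, 0.045], [0, 0, 0, 0, 0, 0.0015, 0.036], [0, 0, 0, 0, 0, 0.0015, 0.03]]
  ],
  "force": 8
}}

```text
t: 6.8
eef_pos: [0.5318, -0.4059, 0.0153]
ee_rot: [-3.141, 0.0, -2.578]
force: [-0.9, 3.6, 7.1]
width: 0.037
```

Emit:
{"fn": "move_arm", "kwargs": {
  "deltas": [
    [[0, 0, 0, 0, 0, 0, 0.02], [0, 0, 0, 0, 0, 0, 0.02], [0, 0, 0, 0, 0, 0, 0.02], [0, 0, 0, 0, 0, 0, 0.02], [0, 0, 0, 0, 0, 0, 0.02], [0, 0, 0, 0, 0, 0, 0.02]]
  ],
  "force": 25
}}

```text
t: 7.3
eef_pos: [0.5314, -0.4052, 0.0154]
ee_rot: [3.141, -0.0, -2.578]
force: [-2.3, 4.5, 8.1]
width: 0.0222
```

Emit:
{"fn": "move_arm", "kwargs": {
  "deltas": [
    [[0, 0, 0, 0, 0, -0.03, 0.02], [0, 0, 0, 0, 0, -0.07, 0.02], [0, 0, 0, 0, 0, -0.11, 0.02], [0, 0, 0, 0, 0, -0.15, 0.02], [0, 0, 0, 0, 0, -0.19, 0.02], [0, 0, 0, 0, 0, -0.23, 0.02], [0, 0, 0, 0, 0, -0.23, 0.02], [0, 0, 0, 0, 0, -0.23, 0.02]]
  ]
}}

```text
t: 7.97
eef_pos: [0.5327, -0.4062, 0.2479]
ee_rot: [-3.137, 0.003, -2.578]
force: [-0.1, 0.5, -2.2]
width: 0.022
```

```bash
python3 - <<'E'
from go import *
s=monitor.get_state();print(s["t"],s["q"],s["eef_pos"],np.degrees(s["ee_rot"]),s["force"],s["moment"],s["width"])
c=np.array([.5903,-.1366,.1594])
p=c+.06*N;print(p,delta(p,NECK))
F=NECK.as_matrix(); print(F, np.degrees(NECK.as_euler('xyz')))
E
```

```text
7.9667 [-0.3611  0.3357  0.0267  0.0001 -1.2564 -0.6466] [ 0.5327 -0.4062  0.2479] [-179.7465    0.1857 -147.734 ] [-0.0822  0.4939 -2.2083] [ 0.0923 -0.0586  0.0013] 0.02202871652792072
[ 0.5564 -0.1306  0.2085] [ 12.7317 -33.1133  40.9592  -0.167    0.2206   0.0389]
[[-0.8067  0.1736  0.5649]
 [ 0.1422  0.9848 -0.0996]
 [-0.5736 -0.     -0.8191]] [-179.9999   35.0048  170.0026]
```

Emit:
{"fn": "move_arm", "kwargs": {
  "deltas": [
    [[1.3, -3.3, 4.1, -0.017, 0.022, 0, 0.02], [2.6, -6.6, 8.2, -0.033, 0.044, 0, 0.02], [3.8, -9.9, 12.3, -0.05, 0.066, 0, 0.02], [5.1, -13.2, 16.4, -0.067, 0.088, 0, 0.02], [6.4, -16.6, 20.5, -0.084, 0.11, 0, 0.02], [7.6, -19.9, 24.6, -0.1, 0.132, 0, 0.02], [8.9, -23.2, 28.7, -0.117, 0.154, 0, 0.02], [10.2, -26.5, 32.8, -0.134, 0.176, 0.01, 0.02], [11.5, -29.8, 36.9, -0.15, 0.199, 0.02, 0.02], [12.7, -33.1, 41, -0.167, 0.221, 0.039, 0.02], [12.7, -33.1, 41, -0.167, 0.221, 0.039, 0.02], [12.7, -33.1, 41, -0.167, 0.221, 0.039, 0.02]]
  ]
}}

```text
t: 8.97
eef_pos: [0.5594, -0.1835, 0.2288]
ee_rot: [-3.095, 0.595, 3.0]
force: [1.9, -3.2, 1.0]
width: 0.0219
```

```bash
python3 - <<'E'
from go import *
s=monitor.get_state();print(s["t"],s["q"],s["eef_pos"],np.degrees(s["ee_rot"]),s["force"],s["moment"],s["width"])
c=np.array([.5903,-.1366,.1594])
print(delta(c+.04*N,NECK))
a,b=grab("scene"),grab("top")
print(proj(a,[s["eef_pos"],c]),proj(b,[s["eef_pos"],c]))
cv2.imwrite("pics/d.png",np.hstack([cv2.resize(a["frame"][130:230,230:330],(400,400),interpolation=cv2.INTER_CUBIC),cv2.resize(b["frame"][140:220,250:330],(400,400),interpolation=cv2.INTER_CUBIC)]))
E
```

```text
8.9667 [ 0.0249 -0.0955 -0.9223  0.7136 -0.2133 -2.4121] [ 0.5594 -0.1835  0.2288] [-177.3334   34.0691  171.8942] [ 1.8829 -3.1942  1.0112] [-0.137   1.4418 -0.3184] 0.02186950461058564
[-1.5939 -0.8991  1.5796  0.0197  0.0529  0.0285]
[[306.4808 162.3894]
 [281.9191 183.7684]] [[302.5079 198.3515]
 [286.735  191.1131]]
```

View pics/d.png

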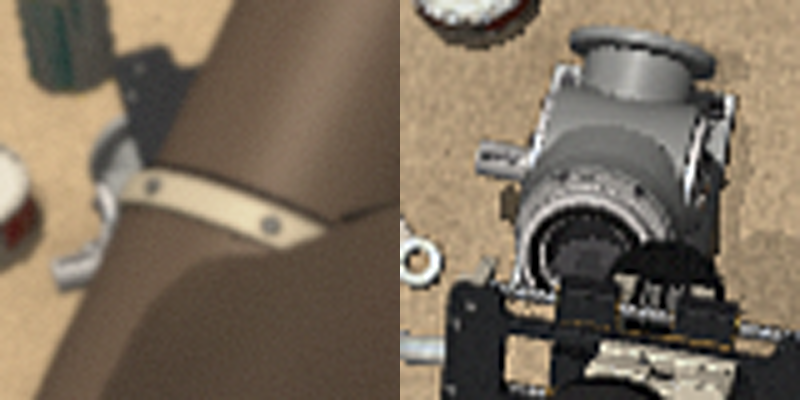

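The top half shows the cap held square over the neck's right side, with the tool about 55 mm short of the axis. The arm hides the scene view.

Emit:
{"fn": "move_arm", "kwargs": {
  "deltas": [
    [[-1.6, -0.9, 1.6, 0.02, 0.053, 0.014, 0.02], [-1.6, -0.9, 1.6, 0.02, 0.053, 0.014, 0.02], [-1.6, -0.9, 1.6, 0.02, 0.053, 0.014, 0.02], [-1.6, -0.9, 1.6, 0.02, 0.053, 0.014, 0.02], [-1.6, -0.9, 1.6, 0.02, 0.053, 0.014, 0.02], [-1.6, -0.9, 1.6, 0.02, 0.053, 0.014, 0.02], [-1.6, -0.9, 1.6, 0.02, 0.053, 0.014, 0.02], [-1.6, -0.9, 1.6, 0.02, 0.053, 0.014, 0.02]]
  ]
}}

```text
t: 9.73
eef_pos: [0.5621, -0.1354, 0.2143]
ee_rot: [3.138, 0.596, 2.966]
force: [0.2, 1.2, -1.0]
width: 0.0217
```

```bash
cat >> go.py <<'E'
C=np.array([.5903,-.1366,.1594])
def rep():
    s=monitor.get_state(); f=R.from_euler('xyz',s["ee_rot"]); d=f.inv()
    print("t",s["t"],"q",s["q"],"w",s["width"]); print("rel C in tool axes (mm)",-NECK.inv().apply(C-s["eef_pos"])*1000,"ang",np.degrees((f.inv()*NECK).as_rotvec()))
    print("F tool",d.apply(s["force"]),"M tool",d.apply(s["moment"]),"qd",abs(s["qd"]).max())
E
python3 -c "
from go import *
rep();print(delta(C+.04*N,NECK))"
```

```text
t 9.7333 q [ 0.0067 -0.0964 -1.0162  1.009  -0.1158 -2.7277] w 0.021710046958471986
rel C in tool axes (mm) [ -8.5694  -3.7222 -61.0593] ang [ 0.195  -0.8477 -0.0324]
F tool [0.6072 1.1877 0.8163] M tool [ 0.0119  1.8694 -0.0072] qd 0.007831216131692985
[ 0.195  -0.8477 -0.0324  0.0083  0.0036  0.0212]
```

Emit:
{"fn": "move_arm", "kwargs": {
  "deltas": [
    [[0.2, -0.8, 0, 0.008, 0.0036, 0.01, 0.02], [0.2, -0.8, 0, 0.008, 0.0036, 0.021, 0.02], [0.2, -0.8, 0, 0.008, 0.0036, 0.021, 0.02], [0.2, -0.8, 0, 0.008, 0.0036, 0.021, 0.02], [0.2, -0.8, 0, 0.008, 0.0036, 0.021, 0.02], [0.2, -0.8, 0, 0.008, 0.0036, 0.021, 0.02], [0.2, -0.8, 0, 0.008, 0.0036, 0.021, 0.02]]
  ]
}}

```text
t: 10.32
eef_pos: [0.5706, -0.1356, 0.2067]
ee_rot: [3.133, 0.588, 2.967]
force: [-1.1, 0.0, -0.1]
width: 0.0223
```

```bash
python3 -c "
from go import *
rep();print(delta(C+.03*N,NECK))"
```

```text
t 10.3167 q [-0.0305 -0.0687 -1.0161  1.0762 -0.0816 -2.7659] w 0.022332118287053764
rel C in tool axes (mm) [-11.0838  -2.4664 -49.9514] ang [ 0.456  -1.2919 -0.0267]
F tool [ 0.9656 -0.1433 -0.5289] M tool [-0.017   1.9068  0.0111] qd 0.00487168362333289
[ 0.456  -1.2919 -0.0267  0.0106  0.0023  0.0202]
```

The arm is held at the edge of the q3 range. I'll fit a small kinematic model to the logged states to see where along the axis the arm can reach.

```bash
cat > kin.py <<'E'
from go import *
from scipy.optimize import least_squares
D=[([1.55808,.35938,.01105,-.00035,-1.22411,-.28809],[.19988,.6442,.22562],[3.13992,-.00015,-.30092]),
([.8466,.0073,-.2708,-.0001,-1.2919,.0225],[.4421,.2103,.2951],np.radians([-179.957,.0024,-40.209])),
([-.1728,.1882,-.1218,-.0001,-1.2606,.7412],[.5129,-.2842,.2703],np.radians([-179.9864,-.0033,-57.4378])),
([-.3574,.4819,-.1983,.001,-.8883,.926],[.5326,-.404,.0624],np.radians([-179.9558,-.1323,-57.3869])),
([-.3611,.4786,-.196,0,-.8966,-.6352],[.53,-.4052,.0652],np.radians([179.9829,-.0118,-147.0858])),
([-.3611,.3357,.0267,.0001,-1.2564,-.6466],[.5327,-.4062,.2479],np.radians([-179.7465,.1857,-147.734])),
([.0249,-.0955,-.9223,.7136,-.2133,-2.4121],[.5594,-.1835,.2288],np.radians([-177.3334,34.0691,171.8942])),
([.0067,-.0964,-1.0162,1.009,-.1158,-2.7277],[.5621,-.1354,.2143],[3.138,.596,2.966]),
([-.0305,-.0687,-1.0161,1.0762,-.0816,-2.7659],[.5706,-.1356,.2067],[3.133,.588,2.967])]
def fk(q,g,s4):
    x0,y0,z0,L1,a,L2,d=g
    b=R.from_euler('z',q[0]); up=b*R.from_euler('y',q[1]); fo=b*R.from_euler('y',q[1]-q[2])   # fo x-axis = forearm
    w=fo*R.from_euler('x',s4*q[3])*R.from_euler('y',-q[4])
    p=b.apply([x0,y0,z0])+up.apply([0,0,L1])+fo.apply([L2,0,a])+w.apply([d,0,0])
    return p,w.apply([1,0,0])
def fit():
    best=None
    for s4 in(1,-1):
        def res(g): return np.concatenate([np.r_[fk(q,g,s4)[0]-p,.3*(fk(q,g,s4)[1]-R.from_euler('xyz',e).apply([0,0,1]))] for q,p,e in D])
        s=least_squares(res,[0,-.19,.2,.4,0,.4,.2])
        if best is None or s.cost<best[0]: best=(s.cost,s.x,s4,abs(s.fun).max())
    return best
if __name__=="__main__":
    c,g,s4,m=fit(); print("fit",g,s4,"max res",m)
    lo=[-3.07,-1.43,-1.6,-3.03,-3.05];hi=[3.07,2.12,1.25,1.67,-0.0]
    for h in(.003,.01,.02,.03,.04,.06):
        for q0 in([0,0,-.9,1,-.1],[0,0,-.9,-1,-.3],[0,0,-.9,-2.5,-.3]):
            s=least_squares(lambda q:np.r_[fk(q,g,s4)[0]-(C+h*N),.3*(fk(q,g,s4)[1]+N)],q0,bounds=(lo,hi),xtol=1e-12,ftol=1e-14)
            print(h,s.x,s.cost)
E
python3 kin.py
```

```text
fit [ 0.1376 -0.1615  0.3044  0.5684 -0.0069  0.3269  0.4948] -1 max res 0.0782205489606618
0.003 [ 0.2537  0.0024 -1.0609  1.67   -0.2403] 8.24107080922373e-05
0.003 [ 0.2537  0.0024 -1.0609  1.67   -0.2403] 8.24107080922316e-05
0.003 [ 0.0161  0.0553 -1.0332 -3.03   -0.1005] 0.0007257291637877204
0.01 [ 0.2601 -0.0174 -1.0725  1.67   -0.2444] 4.310560665830502e-05
0.01 [ 0.2601 -0.0174 -1.0725  1.67   -0.2444] 4.310560665836676e-05
0.01 [ 0.0205  0.03   -1.0258 -3.03   -0.0679] 0.0007117300244318883
0.02 [ 0.2687 -0.0456 -1.0885  1.67   -0.2496] 8.1267712931422e-06
0.02 [ 0.2687 -0.0456 -1.0885  1.67   -0.2496] 8.12677129317688e-06
0.02 [ 0.027  -0.006  -1.0144 -3.03   -0.0209] 0.0006922731362792799
0.03 [ 0.2769 -0.0772 -1.0951  1.6072 -0.2531] 4.74084798488104e-19
0.03 [ 0.2769 -0.0772 -1.0951  1.6072 -0.2531] 4.239321884312352e-19
0.03 [ 0.0307 -0.0363 -1.0164 -3.03   -0.    ] 0.0006769969646981048
0.04 [ 0.2868 -0.1185 -1.0762  1.3729 -0.2634] 2.116170962911885e-25
0.04 [ 0.2868 -0.1185 -1.0762  1.3729 -0.2634] 2.667198897793579e-17
0.04 [ 0.2868 -0.1185 -1.0762  1.3729 -0.2634] 2.1940017737480045e-21
0.06 [ 0.308  -0.1977 -1.0369  1.0048 -0.3208] 1.7392975160897042e-25
0.06 [ 0.308  -0.1977 -1.0369  1.0048 -0.3208] 5.310299402199271e-19
0.06 [ 0.308  -0.1977 -1.0369  1.0048 -0.3208] 7.679618016149401e-29
```

```bash
cat > kin.py.new <<'E'
E
rm kin.py.new; python3 - <<'E'
s=open('kin.py').read()
s=s.replace("x0,y0,z0,L1,a,L2,d=g","x0,y0,z0,L1,a,L2,d,y4,z4,e=g")
s=s.replace("w=fo*R.from_euler('x',s4*q[3])*R","ro=fo*R.from_euler('x',s4*q[3]); w=ro*R")
s=s.replace("fo.apply([L2,0,a])+w.apply([d,0,0])","fo.apply([L2,0,a])+ro.apply([0,y4,z4])+w.apply([d,0,e])")
s=s.replace("[0,-.19,.2,.4,0,.4,.2])","[0,-.1,.2,.4,0,.4,.2,-.1,0,0])")
s=s.replace("max res\",m)","max res\",m,'dir',[np.round(fk(q,g,s4)[1]-R.from_euler('xyz',e).apply([0,0,1]),4) for q,p,e in D[-3:]])")
open('kin.py','w').write(s)
E
python3 kin.py
```

```text
fit [-0.0003 -0.0001  0.1987  0.6016  0.0002  0.4637  0.3781 -0.1917 -0.0001  0.0001] -1 max res 0.0001813271280634493 dir [array([-0., -0., -0.]), array([0.0003, 0.0004, 0.0001]), array([ 0.0003, -0.0006,  0.0002])]
0.003 [-0.1283  0.0204 -1.0093  1.2506 -0.0036] 0.00030433398637694275
0.003 [-0.1283  0.0204 -1.0093  1.2506 -0.0036] 0.0003043339863761688
0.003 [-0.5155  0.0812 -0.7847 -3.03   -0.    ] 0.002671062232856757
0.01 [-0.1412  0.005  -1.0189  1.2899 -0.0007] 0.00024729366288990095
0.01 [-0.1412  0.005  -1.0189  1.2899 -0.0007] 0.00024729366288836344
0.01 [-0.5171  0.067  -0.7918 -3.03   -0.    ] 0.0028004362665424876
0.02 [-0.1511 -0.0167 -1.0307  1.3233 -0.    ] 0.0001740427556217971
0.02 [-0.1511 -0.0167 -1.0307  1.3233 -0.    ] 0.00017404275562195697
0.02 [-0.5193  0.0466 -0.8017 -3.03   -0.    ] 0.0030007780038023937
0.03 [-0.1579 -0.0382 -1.0417  1.347  -0.    ] 0.00011195298015852364
0.03 [-0.1579 -0.0382 -1.0417  1.347  -0.    ] 0.0001119529801606603
0.03 [-0.5215  0.0262 -0.8114 -3.03   -0.    ] 0.0032202649246008885
0.04 [-0.1634 -0.0597 -1.0521  1.3659 -0.    ] 6.235531621325343e-05
0.04 [-0.1634 -0.0597 -1.0521  1.3659 -0.    ] 6.23553162130373e-05
0.04 [-0.5237  0.0059 -0.8209 -3.03   -0.    ] 0.0034598823610741975
0.06 [-0.1718 -0.1023 -1.0717  1.3941 -0.    ] 5.4126790818510035e-06
0.06 [-0.1718 -0.1023 -1.0717  1.3941 -0.    ] 5.412679081505075e-06
0.06 [-0.528  -0.0345 -0.839  -3.03   -0.    ] 0.004003440695017734
```

```bash
cat > ik.py <<'E'
from kin import *
_,g,s4,_=fit()
lo=np.array([-3.07,-1.43,-1.02,-3.03,-3.05])+.01;hi=np.array([3.07,2.12,1.25,1.67,-0.0])-.01
def ik(h,q0,C=C,N=N): return least_squares(lambda q:np.r_[fk(q,g,s4)[0]-(C+h*N),.3*(fk(q,g,s4)[1]+N)],np.clip(q0,lo,hi),bounds=(lo,hi),xtol=1e-12,ftol=1e-14)
E
python3 - <<'E'
from ik import *
rng=np.random.default_rng(0)
for h in(.003,.03,.06):
    S=[]
    for _ in range(60):
        s=ik(h,rng.uniform(lo,hi))
        if s.cost<1e-8 and not any(abs(s.x-t).max()<.02 for t in S): S.append(s.x); print(h,s.x)
E
python3 - <<'E'
import ik
from ik import *
rng=np.random.default_rng(0)
ik.lo=np.array([-3.2,-3.2,-3.2,-3.2,-3.2]);ik.hi=-ik.lo
for h in(.003,.04):
    S=[]
    for _ in range(80):
        s=ik.ik(h,rng.uniform(ik.lo,ik.hi))
        if s.cost<1e-8 and not any(abs(s.x-t).max()<.02 for t in S): S.append(s.x); print(h,s.x)
E
```

```text
Traceback (most recent call last):
AttributeError: 'function' object has no attribute 'ik'
```

```bash
python3 - <<'E'
from kin import *
_,g,s4,_=fit()
rng=np.random.default_rng(0)
for h in(.003,.04):
    S=[]
    for _ in range(100):
        s=least_squares(lambda q:np.r_[fk(q,g,s4)[0]-(C+h*N),.3*(fk(q,g,s4)[1]+N)],rng.uniform(-3.1,3.1,5),xtol=1e-12,ftol=1e-14)
        x=(s.x+np.pi)%(2*np.pi)-np.pi
        if s.cost<1e-8 and not any(abs(x-t).max()<.02 for t in S): S.append(x); print(h,x)
E
```

```text
0.003 [ 2.5693 -1.8521 -1.0383  0.8952 -2.8528]
0.003 [ 2.4948 -1.8249 -0.4812 -0.6946  2.7216]
0.003 [-0.6471  1.8255 -2.6616  2.4492  2.7202]
0.003 [-0.5702  1.8529 -2.1046 -2.2423 -2.8553]
0.003 [ 0.1682  1.8108 -2.6194  0.5853 -2.7852]
0.003 [-3.0418 -1.8376 -1.0183  2.3575  2.9197]
0.003 [ 0.0987  1.8383 -2.1243 -0.7881  2.9215]
0.003 [-2.9743 -1.8102 -0.5234 -2.5549 -2.7869]
0.04 [ 2.4989 -1.7533 -1.0141  0.7824 -2.7656]
0.04 [ 0.1571  1.7384 -2.1512 -0.6786  2.8395]
0.04 [ 0.166   1.7351 -2.6503  0.6558 -2.822 ]
0.04 [-0.6411  1.7542 -2.1289 -2.3563 -2.768 ]
0.04 [-2.9839 -1.7376 -0.9915  2.466   2.8378]
0.04 [-0.6485  1.7514 -2.6907  2.3774  2.7535]
0.04 [ 2.4935 -1.7508 -0.452  -0.7665  2.7549]
0.04 [-2.9766 -1.7345 -0.4924 -2.4842 -2.8236]
```

```bash
python3 - <<'E'
from ik import *
rng=np.random.default_rng(1)
for h in(.003,.02,.04):
    S=[]
    for _ in range(60):
        s=least_squares(lambda q:np.r_[100*(fk(q,g,s4)[0]-(C+h*N)),(fk(q,g,s4)[1]+N)],rng.uniform(lo,hi),bounds=(lo,hi),xtol=1e-12,ftol=1e-14)
        p,d=fk(s.x,g,s4)
        e=NECK.inv().apply(d)
        if np.linalg.norm(p-C-h*N)<.001 and not any(abs(s.x-t[1]).max()<.03 for t in S): S.append((np.degrees(np.arccos(-d@N)),s.x,e))
    for t in sorted(S,key=lambda t:t[0])[:4]: print(h,"%.2f"%t[0],t[1],t[2])
E
```

```text
0.003 5.22 [-0.0989  0.0383 -1.0036  1.1746 -0.01  ] [0.0863 0.0286 0.9959]
0.003 15.29 [-0.5486  0.0403 -0.7967 -3.02   -0.01  ] [-0.0944 -0.2463  0.9646]
0.02 4.07 [-0.0557 -0.0019 -1.01    1.0942 -0.0422] [0.0668 0.024  0.9975]
0.02 16.37 [-0.555  -0.0021 -0.815  -3.02   -0.01  ] [-0.116  -0.2568  0.9595]
0.02 99.86 [ 0.0931  1.4459 -1.01    0.4826 -3.04  ] [-0.9748  0.1432 -0.1713]
0.04 2.87 [ 0.0032 -0.0496 -1.01    0.9881 -0.0918] [0.0467 0.0183 0.9987]
0.04 17.77 [-0.5627 -0.053  -0.8359 -3.02   -0.01  ] [-0.1426 -0.2698  0.9523]
```

No exact solution exists: with the position exact, the tool axis misses the neck axis by about 5° at home. The tabs can be pinched with the tool pitched about the closing line, so I'll look for a comfortable pitch.

```bash
python3 - <<'E'
from ik import *
lo2=lo.copy();hi2=hi.copy();lo2[2]=-.985;hi2[4]=-.06
for T in(6,8,10,12):
  for be in range(-60,90,15):
    u=NECK.apply([np.cos(np.radians(be)),np.sin(np.radians(be)),0])
    d=-N*np.cos(np.radians(T))+u*np.sin(np.radians(T)); out=[];ok=True;q0=np.array([0,0,-.9,.9,-.15])
    for h in(.005,.02,.05):
        s=min((least_squares(lambda q:np.r_[10*(fk(q,g,s4)[0]-(C+h*N)),(fk(q,g,s4)[1]-d)],np.clip(x,lo2,hi2),bounds=(lo2,hi2),xtol=1e-12,ftol=1e-14) for x in(q0,[.1,0,-.8,.5,-.2],[0,0,-.8,-.5,-.2])),key=lambda s:s.cost)
        ok&=s.cost<1e-9; q0=s.x; out.append(s.x)
    if ok: print(T,be,out[0],out[-1])
E
```

```text
6 0 [ 0.0407  0.0389 -0.951   0.8896 -0.1337] [ 0.1715 -0.0534 -0.8684  0.5507 -0.3197]
6 15 [ 0.0796  0.0405 -0.9145  0.7063 -0.1491] [ 0.1696 -0.0533 -0.8426  0.4581 -0.3199]
6 30 [ 0.0928  0.0404 -0.8921  0.5891 -0.1458] [ 0.163  -0.0549 -0.8272  0.3875 -0.3093]
6 45 [ 0.0895  0.0387 -0.8901  0.5378 -0.1207] [ 0.1545 -0.0583 -0.8244  0.3419 -0.2867]
8 -30 [ 0.0319  0.0432 -0.9674  1.0667 -0.1887] [ 0.1841 -0.0463 -0.8985  0.7107 -0.3601]
8 -15 [ 0.1047  0.0486 -0.9066  0.7829 -0.23  ] [ 0.1941 -0.0418 -0.8473  0.5602 -0.3831]
8 0 [ 0.1334  0.0523 -0.8501  0.5746 -0.256 ] [ 0.1896 -0.0392 -0.8038  0.4336 -0.3951]
8 15 [ 0.1386  0.0541 -0.8038  0.4141 -0.2686] [ 0.1769 -0.0387 -0.77    0.3265 -0.3964]
8 30 [ 0.1322  0.0539 -0.7705  0.2887 -0.2679] [ 0.1609 -0.0404 -0.7475  0.2377 -0.3866]
8 45 [ 0.1217  0.0518 -0.7519  0.1935 -0.2532] [ 0.1455 -0.0445 -0.7379  0.1688 -0.3648]
8 60 [ 0.1123  0.0478 -0.7509  0.1321 -0.2218] [ 0.1341 -0.0509 -0.7435  0.1253 -0.3291]
8 75 [ 0.107   0.0423 -0.7753  0.124  -0.1663] [ 0.1288 -0.0594 -0.7689  0.12   -0.2755]
10 -45 [ 0.0275  0.0477 -0.9792 
[... 891 characters left out ...]
687 -0.8594  0.7411 -0.3566] [ 0.2323 -0.0184 -0.8175  0.5889 -0.4853]
12 -15 [ 0.1781  0.0759 -0.7808  0.5128 -0.392 ] [ 0.2198 -0.0115 -0.7504  0.4264 -0.5104]
12 0 [ 0.1652  0.0807 -0.7122  0.3273 -0.417 ] [ 0.1935 -0.0073 -0.6934  0.2843 -0.5251]
12 15 [ 0.1383  0.0828 -0.6569  0.1706 -0.4307] [ 0.1599 -0.006  -0.6485  0.1578 -0.5293]
12 30 [ 0.1053  0.0822 -0.616   0.0342 -0.4325] [ 0.1238 -0.0078 -0.6167  0.0445 -0.5223]
12 45 [ 0.0716  0.0791 -0.5895 -0.0862 -0.4216] [ 0.0895 -0.0127 -0.5987 -0.0559 -0.503 ]
12 60 [ 0.0415  0.0736 -0.5771 -0.1919 -0.3975] [ 0.0611 -0.0207 -0.5949 -0.1417 -0.4702]
12 75 [ 0.0193  0.066  -0.5785 -0.2815 -0.3585] [ 0.0432 -0.0316 -0.6064 -0.2078 -0.4214]
```

```bash
python3 -c "
from go import *
print(delta([.532,-.406,.24],down(-147.4)));print(delta([.532,-.406,.24],down(-147.4),frm=(C+.05*N,NECK*R.from_euler('y',8,degrees=True))))"
```

```text
[-12.0955  32.2906 -41.2252  -0.026   -0.2728  -0.0249]
[-10.0351  25.7402 -41.7912  -0.0341  -0.2754  -0.0271]
```

Emit:
{"fn": "move_arm", "kwargs": {
  "deltas": [
    [[0, 0, 0, 0, -0.03, -0.015, 0.02], [-0.7, 2, -2.5, 0, -0.065, -0.025, 0.02], [-2, 5, -6.5, -0.005, -0.1, -0.025, 0.02], [-3.6, 10, -12.3, -0.01, -0.135, -0.025, 0.02], [-5, 13.7, -17.5, -0.014, -0.165, -0.025, 0.02], [-6.6, 17.6, -22.5, -0.018, -0.195, -0.025, 0.02], [-8.1, 21.5, -27.5, -0.02, -0.22, -0.025, 0.02], [-9.5, 25.5, -32.5, -0.022, -0.245, -0.025, 0.02], [-11, 29.4, -37.6, -0.024, -0.265, -0.025, 0.02], [-12.1, 32.3, -41.2, -0.026, -0.273, -0.025, 0.02], [-12.1, 32.3, -41.2, -0.026, -0.273, -0.025, 0.02], [-12.1, 32.3, -41.2, -0.026, -0.273, -0.025, 0.02]]
  ]
}}

```text
t: 11.32
eef_pos: [0.5314, -0.4096, 0.2403]
ee_rot: [-3.08, 0.125, -2.751]
force: [0.6, 0.3, -0.7]
width: 0.0223
```

```bash
python3 -c "
from go import *
rep();print(delta([.532,-.406,.03],down(-147.4)));print(monitor.get_state()['eef_pos'])"
```

```text
t 11.3167 q [-0.3931  0.2759 -0.0624 -0.0499 -1.101  -0.7707] w 0.02234132942092631
rel C in tool axes (mm) [ -37.7071 -279.0478  -72.4026] ang [  8.4027 -26.1159  31.3168]
F tool [-0.5831  0.0429  0.7982] M tool [-0.2728  0.1793 -0.0239] qd 1.0758094932290196
[ -4.1408   6.8302 -10.3962   0.0243   0.0159   0.2084]
[ 0.5314 -0.4096  0.2403]
```

Emit:
{"fn": "move_arm", "kwargs": {
  "deltas": [
    [[-4.1, 6.8, -10.4, 0.005, 0.003, 0.04, 0.02], [-4.1, 6.8, -10.4, 0.01, 0.006, 0.08, 0.02], [-4.1, 6.8, -10.4, 0.014, 0.009, 0.12, 0.02], [-4.1, 6.8, -10.4, 0.018, 0.012, 0.16, 0.02], [-4.1, 6.8, -10.4, 0.0225, 0.015, 0.19, 0.02], [-4.1, 6.8, -10.4, 0.0225, 0.015, 0.19, 0.02], [-4.1, 6.8, -10.4, 0.0225, 0.015, 0.19, 0.02]]
  ]
}}

```text
t: 11.9
eef_pos: [0.5317, -0.4022, 0.0467]
ee_rot: [3.141, -0.0, -2.573]
force: [1.0, 0.3, 0.2]
width: 0.0222
```

```bash
python3 -c "
from go import *
rep();print(delta([.532,-.406,.017],down(-147.4)));print(monitor.get_state()['eef_pos'])"
```

```text
t 11.9 q [-0.356   0.4982 -0.2126 -0.0004 -0.8606 -0.6463] w 0.022168801221977147
rel C in tool axes (mm) [  74.1276 -271.7494   85.6235] ang [ 13.0232 -33.3801  41.1889]
F tool [-1.0343 -0.3259 -0.2318] M tool [ 0.1407 -0.1709 -0.0316] qd 0.05883969073171705
[ 0.0363 -0.006  -0.043   0.0018 -0.0034  0.0297]
[ 0.5317 -0.4022  0.0467]
```

Emit:
{"fn": "move_arm", "kwargs": {
  "deltas": [
    [[0, 0, 0, 0, 0, 0.02, 0.02], [0, 0, 0, 0, 0, 0.028, 0.02], [0, 0, 0, 0, 0, 0.0305, 0.02], [0, 0, 0, 0, 0, 0.0312, 0.02], [0, 0, 0, 0, 0, 0.0312, 0.02]]
  ]
}}

```text
t: 12.32
eef_pos: [0.5334, -0.4032, 0.0184]
ee_rot: [-3.137, 0.003, -2.574]
force: [-0.2, 0.5, -0.8]
width: 0.0219
```

Emit:
{"fn": "move_arm", "kwargs": {
  "deltas": [
    [[0, 0, 0, 0, 0, 0.0015, 0.02], [0, 0, 0, 0, 0, 0.0015, 0.02]]
  ]
}}

```text
t: 12.48
eef_pos: [0.5331, -0.403, 0.0161]
ee_rot: [-3.138, 0.003, -2.574]
force: [-0.7, -0.1, -1.3]
width: 0.0221
```

Emit:
{"fn": "move_arm", "kwargs": {
  "deltas": [
    [[0, 0, 0, 0, 0, 0.001, 0.02], [0, 0, 0, 0, 0, 0.001, 0.02]]
  ]
}}

```text
t: 12.65
eef_pos: [0.5331, -0.403, 0.0155]
ee_rot: [-3.138, 0.003, -2.573]
force: [-0.5, 0.9, 5.7]
width: 0.0221
```

Emit:
{"fn": "move_arm", "kwargs": {
  "deltas": [
    [[0, 0, 0, 0, 0, 0, 0.055], [0, 0, 0, 0, 0, 0, 0.055], [0, 0, 0, 0, 0, -0.005, 0.055], [0, 4, 0, 0, 0, -0.005, 0.055], [0, 8, 0, 0, 0, -0.005, 0.055], [0, 8, 0, 0, 0, -0.004, 0.055], [0, 8, 0, 0, 0, -0.002, 0.055], [0, 8, 0, 0, 0, -0.002, 0.055]]
  ]
}}

```text
t: 13.32
eef_pos: [0.5332, -0.4024, 0.0164]
ee_rot: [-3.139, -0.136, -2.574]
force: [0.4, 1.2, 2.5]
width: 0.0548
```

```bash
python3 -c "
from go import *
rep();print(monitor.get_state()['eef_pos'],delta([.5331,-.4030,.0165],down(-147.4)*R.from_euler('y',8,degrees=True)))
b=grab('top');a=grab('scene')
cv2.imwrite('pics/e.png',np.hstack([cv2.resize(a['frame'][160:240,350:430],(400,400),interpolation=cv2.INTER_CUBIC),cv2.resize(b['frame'][177:257,336:416],(400,400),interpolation=cv2.INTER_CUBIC)]))"
```

```text
t 13.3167 q [-0.2957  0.5618 -0.2469  0.1393 -0.8535 -0.8033] w 0.05476450819872291
rel C in tool axes (mm) [  90.2781 -271.6438  111.3319] ang [ 10.1027 -40.7066  42.3378]
F tool [-0.621   0.7634 -2.5761] M tool [-0.3665 -1.0882  0.0469] qd 0.01127019122573238
[ 0.5332 -0.4024  0.0164] [-0.1432  0.2206 -0.0551  0.0004 -0.0005 -0.    ]
```

View pics/e.png

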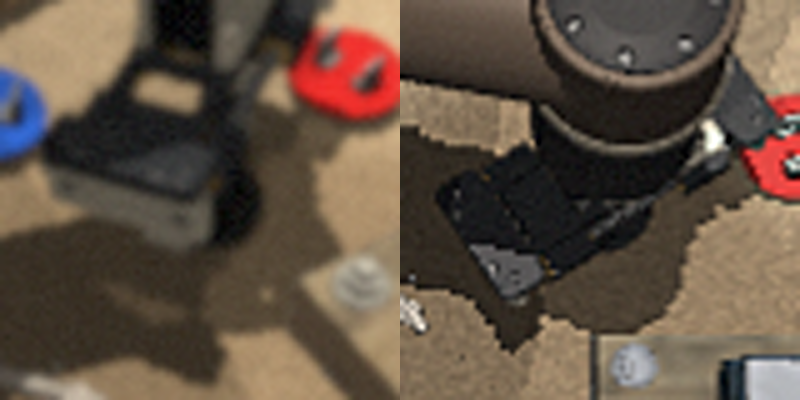

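The cap stands flat between the open, pitched fingers, and the fingertips are just at the flange. Now I'll pinch.

Emit:
{"fn": "move_arm", "kwargs": {
  "deltas": [
    [[0, 0, 0, 0, 0, -0.0003, 0.04], [0, 0, 0, 0, 0, -0.0003, 0.034], [0, 0, 0, 0, 0, -0.0003, 0.028], [0, 0, 0, 0, 0, -0.0003, 0.02], [0, 0, 0, 0, 0, -0.0003, 0.02], [0, 0, 0, 0, 0, -0.0003, 0.02], [0, 0, 0, 0, 0, -0.0003, 0.02], [0, 0, 0, 0, 0, -0.0003, 0.02], [0, 0, 0, 0, 0, -0.0003, 0.02]]
  ],
  "force": 30
}}

```text
t: 14.17
eef_pos: [0.5324, -0.4029, 0.0167]
ee_rot: [-3.139, -0.138, -2.574]
force: [-2.5, -0.4, 3.7]
width: 0.0217
```

```bash
python3 -c "
from go import *
rep();print(monitor.get_state()['eef_pos'])
p=np.array(monitor.get_state()['eef_pos']);print(delta(p+[0,0,.22],down(-147.4)*R.from_euler('y',8,degrees=True)))"
```

```text
t 14.1667 q [-0.2962  0.5617 -0.2473  0.1409 -0.8549 -0.8046] w 0.021729975739548962
rel C in tool axes (mm) [  90.763  -272.304   110.7093] ang [ 10.0698 -40.8335  42.3075]
F tool [ 2.8368  1.0348 -3.3223] M tool [-0.2971  0.4564 -0.034 ] qd 0.0011285812508300339
[ 0.5324 -0.4029  0.0167]
[-0.116   0.0999 -0.094   0.0302 -0.0005 -0.2179]
```

Emit:
{"fn": "move_arm", "kwargs": {
  "deltas": [
    [[0, 0, 0, 0.004, 0, -0.03, 0.02], [0, 0, 0, 0.01, 0, -0.07, 0.02], [0, 0, 0, 0.015, 0, -0.11, 0.02], [0, 0, 0, 0.021, 0, -0.15, 0.02], [0, 0, 0, 0.026, 0, -0.19, 0.02], [0, 0, 0, 0.03, 0, -0.218, 0.02], [0, 0, 0, 0.03, 0, -0.218, 0.02], [0, 0, 0, 0.03, 0, -0.218, 0.02]]
  ]
}}

```text
t: 14.83
eef_pos: [0.5336, -0.4022, 0.2385]
ee_rot: [-3.136, -0.134, -2.574]
force: [0.3, 0.5, -1.4]
width: 0.0217
```

```bash
cat >> go.py <<'E'
NT=NECK*R.from_euler('y',8,degrees=True)
E
python3 -c "
from go import *
rep();print(monitor.get_state()['eef_pos']);print(delta(C+.05*N,NT))"
```

```text
t 14.8333 q [-0.2939  0.3712  0.0052  0.1096 -1.2899 -0.7443] w 0.021748552508109302
rel C in tool axes (mm) [ -37.4265 -271.4346  -70.3272] ang [  9.9674 -40.5575  42.332 ]
F tool [-0.6937  0.2262  1.2689] M tool [-0.0721 -0.6215  0.0354] qd 0.058579469925482304
[ 0.5336 -0.4022  0.2385]
[  6.9373 -32.945   42.5996  -0.1729   0.2131   0.0139]
```

Emit:
{"fn": "move_arm", "kwargs": {
  "deltas": [
    [[0.6, -3, 3.9, -0.016, 0.019, 0, 0.02], [1.3, -6, 7.7, -0.031, 0.039, 0, 0.02], [1.9, -9, 11.6, -0.047, 0.058, 0, 0.02], [2.5, -12, 15.5, -0.063, 0.077, 0, 0.02], [3.2, -15, 19.4, -0.079, 0.097, 0, 0.02], [3.8, -18, 23.2, -0.094, 0.116, 0, 0.02], [4.4, -21, 27.1, -0.11, 0.136, 0, 0.02], [5, -24, 31, -0.126, 0.155, 0, 0.02], [5.7, -27, 34.9, -0.141, 0.174, 0, 0.02], [6.3, -30, 38.7, -0.157, 0.194, 0, 0.02], [6.9, -32.9, 42.6, -0.173, 0.213, 0, 0.02], [6.9, -32.9, 42.6, -0.173, 0.213, 0, 0.02]]
  ]
}}

```text
t: 15.83
eef_pos: [0.5611, -0.1287, 0.2103]
ee_rot: [3.139, 0.465, 2.965]
force: [0.3, -1.2, -1.4]
width: 0.0219
```

```bash
python3 -c "
from go import *
rep();print(monitor.get_state()['eef_pos']);print(delta(C+.05*N,NT))"
```

```text
t 15.8333 q [ 0.2028 -0.0508 -0.7734  0.3938 -0.4414 -2.2722] w 0.021857106507090454
rel C in tool axes (mm) [ -4.5127   2.7056 -59.0122] ang [ 0.0703 -8.3675 -0.0973]
F tool [ 0.146  -1.1563  1.4849] M tool [ 0.1284  1.4169 -0.0225] qd 1.633414548603498
[ 0.5611 -0.1287  0.2103]
[ 0.0768 -0.3675 -0.0921  0.0031 -0.0027  0.0096]
```

Emit:
{"fn": "move_arm", "kwargs": {
  "deltas": [
    [[0, -0.4, 0, 0.002, -0.002, 0.01, 0.02], [0, -0.4, 0, 0.002, -0.002, 0.015, 0.02], [0, -0.4, 0, 0.002, -0.002, 0.015, 0.02], [0, -0.4, 0, 0.002, -0.002, 0.015, 0.02], [0, -0.4, 0, 0.002, -0.002, 0.015, 0.02]]
  ]
}}

```text
t: 16.25
eef_pos: [0.5673, -0.1338, 0.198]
ee_rot: [3.141, 0.472, 2.966]
force: [-1.4, 0.6, -0.9]
width: 0.0219
```

```bash
python3 -c "
from go import *
rep();print(monitor.get_state()['eef_pos']);print(delta(C+.03*N,NT))
b=grab('top');a=grab('scene')
cv2.imwrite('pics/f.png',np.hstack([cv2.resize(a['frame'][150:220,245:315],(400,400),interpolation=cv2.INTER_CUBIC),cv2.resize(b['frame'][160:215,260:315],(400,400),interpolation=cv2.INTER_CUBIC)]))"
```

```text
t 16.25 q [ 0.1811 -0.0262 -0.7986  0.4358 -0.3849 -2.2987] w 0.02189024907239434
rel C in tool axes (mm) [ -3.2139  -1.2008 -44.8467] ang [-0.0121 -7.9511 -0.0546]
F tool [1.7318 0.3446 0.1628] M tool [-0.0589  1.4463 -0.0182] qd 0.007503528700856364
[ 0.5673 -0.1338  0.198 ]
[-0.0082  0.0489 -0.0553  0.0011  0.0012  0.0151]
```

View pics/f.png

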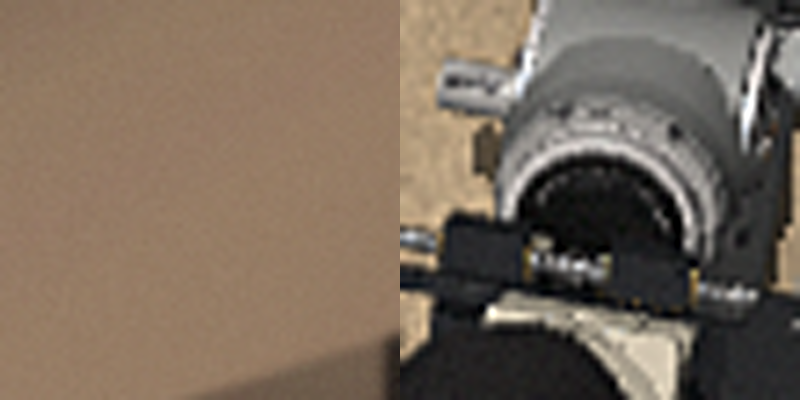

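The top half shows the cap hovering concentrically over the neck to within about a pixel. The scene view is fully hidden by the arm. I'll advance along the axis in small steps and watch the force.

Emit:
{"fn": "move_arm", "kwargs": {
  "deltas": [
    [[0, 0, 0, 0.0005, 0.0012, 0.015, 0.02], [0, 0, 0, -0.0003, 0.0012, 0.025, 0.02], [0, 0, 0, -0.0003, 0.0012, 0.025, 0.02], [0, 0, 0, -0.0003, 0.0012, 0.025, 0.02]]
  ]
}}

```text
t: 16.68
eef_pos: [0.5786, -0.1347, 0.1758]
ee_rot: [-3.142, 0.472, 2.966]
force: [0.5, 0.3, -0.5]
width: 0.0221
```

```bash
python3 -c "
from go import *
rep();print(delta(C+.015*N,NT))"
```

```text
t 16.6833 q [ 0.1552  0.0211 -0.8345  0.5171 -0.3031 -2.3646] w 0.022114118943222513
rel C in tool axes (mm) [  0.2873  -0.1575 -20.1777] ang [-0.0271 -7.9623 -0.0363]
F tool [-0.102   0.3769  0.6595] M tool [-0.0252  1.4913  0.0497] qd 0.017420686652196052
[-0.0245  0.0377 -0.038  -0.001   0.0002  0.0051]
```

Emit:
{"fn": "move_arm", "kwargs": {
  "deltas": [
    [[0, 0, 0, -0.0005, 0.0002, 0.002, 0.02], [0, 0, 0, -0.0009, 0.0002, 0.004, 0.02], [0, 0, 0, -0.001, 0.0002, 0.005, 0.02], [0, 0, 0, -0.001, 0.0002, 0.005, 0.02]]
  ]
}}

```text
t: 17.02
eef_pos: [0.5819, -0.1346, 0.1722]
ee_rot: [3.141, 0.473, 2.967]
force: [0.7, -0.5, 0.3]
width: 0.0218
```

```bash
python3 -c "
from go import *
rep()"
```

```text
t 17.0167 q [ 0.149   0.0307 -0.8402  0.5368 -0.2865 -2.3798] w 0.021804110895877023
rel C in tool axes (mm) [ -0.2594   0.5432 -15.3906] ang [ 0.0188 -7.8983 -0.0199]
F tool [-0.8079 -0.3896  0.1098] M tool [-0.055   1.4848  0.0158] qd 0.008266732110062836
```

Emit:
{"fn": "move_arm", "kwargs": {
  "deltas": [
    [[0, 0, 0, -0.0001, -0.0004, 0.001, 0.02], [0, 0, 0, -0.0002, -0.0004, 0.002, 0.02], [0, 0, 0, -0.0002, -0.0004, 0.003, 0.02], [0, 0, 0, -0.0002, -0.0004, 0.003, 0.02]]
  ]
}}

```text
t: 17.35
eef_pos: [0.5836, -0.1352, 0.1697]
ee_rot: [3.141, 0.473, 2.967]
force: [-2.4, 1.7, 5.3]
width: 0.0219
```

```bash
python3 -c "
from go import *
rep()"
```

```text
t 17.35 q [ 0.1436  0.0367 -0.8441  0.5493 -0.276  -2.3884] w 0.021895279378624975
rel C in tool axes (mm) [ -0.2954   0.173  -12.4196] ang [ 0.0197 -7.8774 -0.0142]
F tool [-0.019   1.2155 -5.9468] M tool [-0.2861  1.8036  0.0392] qd 0.007048717776659161
```

Emit:
{"fn": "move_arm", "kwargs": {
  "deltas": [
    [[0, 0, 0, -0.0001, 0, 0.001, 0.02], [0, 0, 0, -0.0001, 0, 0.001, 0.02], [0, 0, 0, -0.0001, 0, 0.001, 0.02]]
  ]
}}

```text
t: 17.6
eef_pos: [0.5841, -0.1353, 0.169]
ee_rot: [3.141, 0.474, 2.967]
force: [-4.4, 1.5, 5.0]
width: 0.0221
```

```bash
python3 -c "
from go import *
rep()"
```

```text
t 17.6 q [ 0.1421  0.0385 -0.8454  0.5536 -0.2727 -2.3916] w 0.022121123322034367
rel C in tool axes (mm) [ -0.2988   0.1522 -11.5127] ang [ 0.0211 -7.8706 -0.0165]
F tool [ 1.8119  0.6786 -6.5947] M tool [-0.1434  1.8602  0.043 ] qd 0.003164290279923926
```

Emit:
{"fn": "move_arm", "kwargs": {
  "deltas": [
    [[0, 0, 0, -0.001, 0, 0, 0.02], [0, 0, 0, -0.001, 0, 0, 0.02], [0, 0, 0, -0.001, 0, 0, 0.02]]
  ]
}}

```text
t: 17.85
eef_pos: [0.5843, -0.1355, 0.1689]
ee_rot: [3.141, 0.472, 2.967]
force: [-6.5, 2.1, 5.4]
width: 0.022
```

```bash
python3 -c "
from go import *
rep()"
```

```text
t 17.85 q [ 0.1428  0.0396 -0.8428  0.5489 -0.2752 -2.3875] w 0.02195312234003032
rel C in tool axes (mm) [ -0.4432   0.0869 -11.2466] ang [ 0.0086 -7.9373 -0.0182]
F tool [ 3.6203  0.8869 -7.8611] M tool [-0.6895  2.7594  0.0766] qd 0.0014918772997916329
```

Emit:
{"fn": "move_arm", "kwargs": {
  "deltas": [
    [[0, 0, 0, 0.001, 0, 0, 0.02], [0, 0, 0, 0.002, 0, 0, 0.02], [0, 0, 0, 0.002, 0, 0, 0.02], [0, 0, 0, 0.002, 0, 0, 0.02]]
  ]
}}

```text
t: 18.18
eef_pos: [0.5837, -0.1351, 0.1691]
ee_rot: [3.141, 0.475, 2.967]
force: [-2.0, 0.1, 6.5]
width: 0.022
```

```bash
python3 -c "
from go import *
rep()"
```

```text
t 18.1833 q [ 0.1416  0.0373 -0.8481  0.5581 -0.2703 -2.3957] w 0.022037024107028364
rel C in tool axes (mm) [ -0.0361   0.2867 -11.8164] ang [ 0.0383 -7.8097 -0.0193]
F tool [-1.2224 -0.2458 -6.6687] M tool [0.2553 1.2155 0.0182] qd 0.0019600643376658324
```

Emit:
{"fn": "move_arm", "kwargs": {
  "deltas": [
    [[0, 0, 0, -0.0002, 0, 0.001, 0.02], [0, 0, 0, -0.0003, 0, 0.002, 0.02], [0, 0, 0, -0.0003, 0, 0.002, 0.02]]
  ]
}}

```text
t: 18.43
eef_pos: [0.5847, -0.1353, 0.168]
ee_rot: [3.141, 0.475, 2.967]
force: [-9.6, 3.5, 14.3]
width: 0.0221
```

```bash
python3 -c "
from go import *
rep()
b=grab('top')
cv2.imwrite('pics/g.png',cv2.resize(b['frame'][165:215,260:320],(720,600),interpolation=cv2.INTER_CUBIC))"
```

```text
t 18.4333 q [ 0.1386  0.0401 -0.851   0.5675 -0.264  -2.4027] w 0.02212464888714932
rel C in tool axes (mm) [ -0.2272   0.2959 -10.3718] ang [ 0.0402 -7.7682 -0.0091]
F tool [  2.4064   1.7617 -17.3659] M tool [-0.4757  2.5293 -0.0415] qd 0.008020167243042525
```

View pics/g.png

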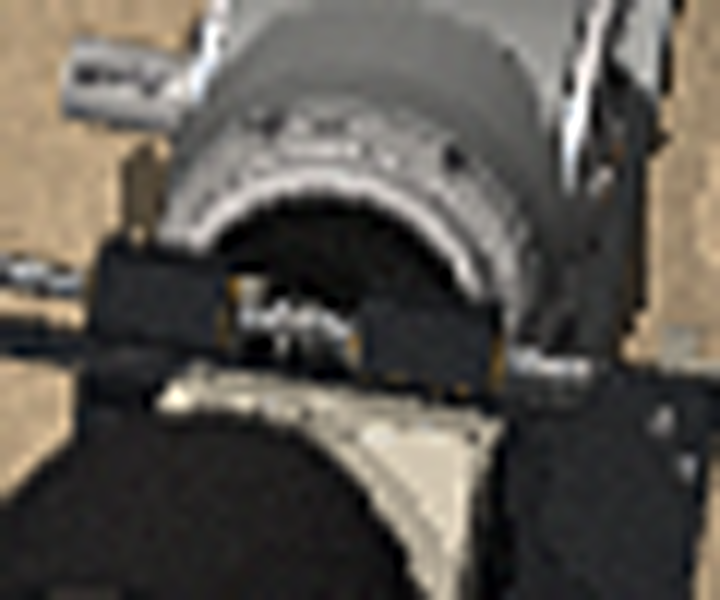

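The force rises softly from about 14.5 mm and hardens at 10.4 mm (17 N). That suggests the cap is seated with my rim estimate too low, but the plug could instead be standing on the rim. I'll compare the flange edge in the image with the seal edge from the first pictures.

```bash
python3 - <<'E'
from fit import *
from go import *
a,b0=pickle.load(open("f0.pkl","rb")); b=grab("top"); s=monitor.get_state(); T=s["eef_pos"]
c=(286.8,191.4); n=72
def arc(d,lo=9,hi=15):
    g=d["frame"].astype(float).mean(2); rr=np.arange(lo,hi,.1); o={}
    for t in range(225,325,10):
        p=np.convolve(map_coordinates(g,[c[1]+rr*np.sin(np.radians(t)),c[0]+rr*np.cos(np.radians(t))],order=1),np.ones(5)/5,'same')
        dg=np.gradient(p);dg[:6]=0;dg[-6:]=0; o[t]=rr[dg.argmax()]
    return o
def pred(cen,r):
    th=np.linspace(0,2*np.pi,720); P=cen+r*(np.outer(np.cos(th),NECK.apply([1,0,0]))+np.outer(np.sin(th),NECK.apply([0,1,0])))
    u=proj(b,P)-c; A=np.degrees(np.arctan2(u[:,1],u[:,0]))%360; R_=np.hypot(*u.T)
    return {t:R_[abs(A-t).argmin()] for t in range(225,325,10)}
e0,e1=arc(b0),arc(b); p=pred(T-.0017*N,.0325); ps=pred(C+.004*N,.033)
for t in e0: print(t,"seal now-before %.1f %.1f"%(e0[t],e1[t]),"pred flange from TCP %.1f, from C seal %.1f"%(p[t],ps[t]))
E
```

```text
225 seal now-before 11.7 11.7 pred flange from TCP 11.0, from C seal 11.4
235 seal now-before 11.6 11.5 pred flange from TCP 10.6, from C seal 11.1
245 seal now-before 11.2 11.1 pred flange from TCP 10.2, from C seal 10.9
255 seal now-before 11.5 11.1 pred flange from TCP 9.9, from C seal 10.6
265 seal now-before 11.1 11.1 pred flange from TCP 9.6, from C seal 10.4
275 seal now-before 11.1 11.1 pred flange from TCP 9.4, from C seal 10.2
285 seal now-before 11.1 11.5 pred flange from TCP 9.3, from C seal 10.1
295 seal now-before 11.1 11.1 pred flange from TCP 9.3, from C seal 10.1
305 seal now-before 10.9 10.9 pred flange from TCP 9.3, from C seal 10.2
315 seal now-before 10.8 10.8 pred flange from TCP 9.4, from C seal 10.3
```

```bash
cat > recal.py <<'E'
import rimfit
from rimfit import *
from go import N,NECK,monitor
th=np.linspace(0,2*np.pi,720)
X0=np.array([.5316,-.4058])   # cap centre as gripped (robot frame)
sh=[]
for d,c,r,angs in((a,(390,203),(6,17),range(-10,191,8)),(b,(376,217.5),(7.5,14),range(0,360,8))):
    g=d["frame"].astype(float).mean(2)
    P=np.vstack([np.c_[X0[0]+.0325*np.cos(th),X0[1]+.0325*np.sin(th),0*th+z] for z in(.012,.015)])
    hull=cv2.convexHull(np.float32(proj(d,P)))[:,0]
    pts=edge(g,c,*r,1,n=360)[[k%360 for k in angs]]
    f=lambda s:np.array([cv2.pointPolygonTest(hull,tuple(map(float,p-s[:2])),True)-s[2]*0 for p in pts])
    s=least_squares(f,[0,0,0],loss='soft_l1',f_scale=.3); sh.append(s.x[:2]); print("pixel shift",s.x[:2],"rms",np.std(s.fun),"med",np.median(abs(s.fun)))
if __name__=="__main__":
    rimfit.P[:]=[p-s for p,s in zip(P_ if 0 else rimfit.P,sh)]
    p=np.radians(-10)
    for R_ in(.0325,.033,.0335):
        s=least_squares(lambda x:res(np.r_[x,p],R_),[.59,-.14,.16],x_scale=.01,loss='soft_l1')
        print(R_,s.x,"shift from C in NECK axes mm",NECK.inv().apply(s.x-[.5903,-.1366,.1594])*1000,s.cost)
    for i in(0,1):
        e=cv2.fitEllipse(np.float32(rimfit.P[i])); print(e[0],proj((a,b)[i],[s.x+.002*N]))
E
python3 recal.py
```

```text
s ((281.7272033691406, 183.6757049560547), (29.68857765197754, 30.330520629882812), 125.23359680175781) 72
t ((286.8240966796875, 191.4303741455078), (21.859872817993164, 23.905513763427734), 112.32315063476562) 68
pixel shift [0. 0.] rms 1.4401779397575931 med 2.4729557143971257
pixel shift [0. 0.] rms 0.3408958487749579 med 0.3144565354510435
0.0325 [ 0.5903 -0.1365  0.1594] shift from C in NECK axes mm [-0.0084  0.0817 -0.04  ] 52.19089281541224
0.033 [ 0.5903 -0.1366  0.1594] shift from C in NECK axes mm [0.0339 0.0067 0.033 ] 30.831168502184994
0.0335 [ 0.5902 -0.1367  0.1593] shift from C in NECK axes mm [ 0.1054 -0.0842  0.0655] 31.857198186680712
(281.7272033691406, 183.6757049560547) [[282.0579 183.6677]]
(286.8240966796875, 191.4303741455078) [[286.6545 191.4442]]
```

```bash
sed -i "s/p-s\[:2\]/p-s[:2]+10/; s/-s\[2\]\*0//; s/least_squares(f,\[0,0,0\],loss/least_squares(f,[10,10],diff_step=.01,loss/; s/sh.append(s.x\[:2\])/sh.append(s.x-10)/; s/\"pixel shift\",s.x\[:2\]/\"pixel shift\",s.x-10/" recal.py; python3 recal.py
```

```text
s ((281.7272033691406, 183.6757049560547), (29.68857765197754, 30.330520629882812), 125.23359680175781) 72
t ((286.8240966796875, 191.4303741455078), (21.859872817993164, 23.905513763427734), 112.32315063476562) 68
pixel shift [-0.633   3.2937] rms 0.5022414892698112 med 0.2773517891448356
pixel shift [-0.0831  0.2327] rms 0.29384655259232456 med 0.3499271678382222
0.0325 [ 0.5889 -0.138   0.1705] shift from C in NECK axes mm [-5.4852 -1.5716 -9.7657] 30.428396041492697
0.033 [ 0.589  -0.138   0.1704] shift from C in NECK axes mm [-5.4446 -1.5688 -9.6733] 21.901881557263366
0.0335 [ 0.589  -0.1379  0.1702] shift from C in NECK axes mm [-5.344  -1.5434 -9.4837] 37.86407950103306
(282.3602294921875, 180.38197326660156) [[282.4779 180.4152]]
(286.9072265625, 191.19769287109375) [[286.8571 191.2693]]
```

The seal model fits all the readings: 2.5 N/mm from about 14.45 mm, then a hard stop at about 10.4 mm, exactly 4 mm of travel. The camera height estimate was simply low, so the cap appears fully home. I'll hold light pressure while letting the tabs spring out.

Emit:
{"fn": "move_arm", "kwargs": {
  "deltas": [
    [[0, 0, 0, 0, 0, 0.0003, 0.02], [0, 0, 0, 0, 0, 0.0003, 0.02], [0, 0, 0, 0, 0, 0.0004, 0.028], [0, 0, 0, 0, 0, 0.0004, 0.034], [0, 0, 0, 0, 0, 0.0004, 0.038], [0, 0, 0, 0, 0, 0.0004, 0.04], [0, 0, 0, 0, 0, 0.0004, 0.04]]
  ]
}}

```text
t: 19.12
eef_pos: [0.5855, -0.1344, 0.1678]
ee_rot: [3.14, 0.476, 2.968]
force: [-11.4, 9.9, 13.8]
width: 0.0391
```

```bash
python3 -c "
from go import *
rep()"
```

```text
t 19.1167 q [ 0.1387  0.041  -0.8516  0.5694 -0.261  -2.4042] w 0.03912814253166288
rel C in tool axes (mm) [-0.6025  1.2758 -9.8357] ang [ 0.1338 -7.7123  0.0294]
F tool [  5.1781   7.7933 -18.1404] M tool [-2.7637  3.0483  0.0532] qd 0.0037337374473184123
```

Emit:
{"fn": "move_arm", "kwargs": {
  "deltas": [
    [[0, 0, 0, 0.0002, 0, -0.0015, 0.04], [0, 0, 0, 0.0005, 0, -0.003, 0.04], [0, 0, 0, 0.0005, 0, -0.003, 0.04], [0, 0, 0, 0.0005, 0, -0.003, 0.04]]
  ],
  "force": 3
}}

```text
t: 19.45
eef_pos: [0.5827, -0.135, 0.1687]
ee_rot: [3.141, 0.473, 2.967]
force: [-0.7, 0.2, 2.5]
width: 0.0401
```

```bash
python3 -c "
from go import *
rep()"
```

```text
t 19.45 q [ 0.1428  0.0367 -0.8486  0.5555 -0.2719 -2.3941] w 0.04014030941875033
rel C in tool axes (mm) [  1.0175   0.3138 -12.008 ] ang [ 0.0318 -7.8934 -0.0105]
F tool [-0.4717  0.0317 -2.571 ] M tool [-0.2974  1.1054  0.0059] qd 0.004796563495496514
```

Emit:
{"fn": "move_arm", "kwargs": {
  "deltas": [
    [[0, 0, 0, 0, 0, 0, 0.036], [0, 0, 0, 0, 0, 0, 0.033], [0, 0, 0, 0, 0, 0, 0.03], [0, 0, 0, 0, 0, 0, 0.03], [0, 0, 0, 0, 0, 0, 0.03], [0, 0, 0, 0, 0, 0, 0.03]]
  ],
  "force": 3
}}

```text
t: 19.95
eef_pos: [0.5825, -0.135, 0.1684]
ee_rot: [3.141, 0.473, 2.967]
force: [-1.8, 0.9, 0.7]
width: 0.0344
```

```bash
python3 -c "
from go import *
rep()"
```

```text
t 19.95 q [ 0.1429  0.0368 -0.8489  0.5552 -0.2722 -2.394 ] w 0.034447369430685645
rel C in tool axes (mm) [  1.4207   0.2098 -11.9261] ang [ 0.0194 -7.9295 -0.0097]
F tool [ 1.3563  0.5681 -1.4791] M tool [-0.6384  1.6476 -0.022 ] qd 0.0010858374618913495
```

At 3 N the tabs hold the fingers at 34.4 mm, so they are fully sprung out. Next comes a gentle tug with a 5 N pinch, which is too little to free the catches.

Emit:
{"fn": "move_arm", "kwargs": {
  "deltas": [
    [[0, 0, 0, 0, 0, 0, 0.028], [0, 0, 0, 0, 0, 0, 0.028], [0, 0, 0, 0, 0, 0, 0.028], [0, 0, 0, 0.0002, 0, -0.0015, 0.028], [0, 0, 0, 0.0004, 0, -0.0025, 0.028], [0, 0, 0, 0.0004, 0, -0.0025, 0.028]]
  ],
  "force": 5
}}

```text
t: 20.45
eef_pos: [0.5808, -0.1348, 0.1702]
ee_rot: [3.141, 0.472, 2.967]
force: [3.7, 0.8, -3.7]
width: 0.0339
```

```bash
python3 -c "
from go import *
rep()"
```

```text
t 20.45 q [ 0.1469  0.0319 -0.8458  0.544  -0.2808 -2.3858] w 0.03394981963683769
rel C in tool axes (mm) [  1.7116   0.1515 -14.3671] ang [ 0.0114 -7.9586 -0.0167]
F tool [-1.4197  1.382   4.9118] M tool [-0.3436  1.109  -0.0265] qd 0.007719267598297653
```

The tug met 4.9 N, against the cap's 0.8 N weight, so the catches hold. Now I'll let go, back off and look.

Emit:
{"fn": "move_arm", "kwargs": {
  "deltas": [
    [[0, 0, 0, -0.0004, 0, 0.0025, 0.04], [0, 0, 0, 0, 0, 0, 0.05], [0, 0, 0, 0, 0, 0, 0.056], [0, 0, 0, 0.001, 0, -0.01, 0.06], [0, 0, 0, 0.004, 0, -0.03, 0.06], [0, 0, 0, 0.008, 0, -0.06, 0.06], [0, 0, 0, 0.008, 0, -0.06, 0.06]]
  ]
}}

```text
t: 21.03
eef_pos: [0.547, -0.1285, 0.225]
ee_rot: [3.139, 0.478, 2.966]
force: [0.8, 0.5, 0.5]
width: 0.0598
```

Emit:
{"fn": "move_arm", "kwargs": {
  "deltas": [
    [[0, 0, 0, 0, -0.04, -0.01, 0.06], [0, 0, 0, 0, -0.08, -0.02, 0.06], [0, 4, 0, 0, -0.12, -0.02, 0.06], [0, 8, 0, 0, -0.16, -0.02, 0.06], [0, 12, 0, 0, -0.2, -0.02, 0.06], [0, 16, 0, 0, -0.24, -0.02, 0.06], [0, 20, 0, 0, -0.28, -0.02, 0.06], [0, 20, 0, 0, -0.3, -0.02, 0.06], [0, 20, 0, 0, -0.3, -0.02, 0.06], [0, 20, 0, 0, -0.3, -0.02, 0.06]]
  ]
}}

```text
t: 21.87
eef_pos: [0.4854, -0.424, 0.2368]
ee_rot: [3.141, 0.122, 2.964]
force: [-1.0, 0.6, 0.1]
width: 0.0603
```

```bash
python3 -c "
from go import *
rep()
b=grab('top');a=grab('scene')
cv2.imwrite('pics/i.png',np.hstack([cv2.resize(a['frame'][150:220,245:315],(400,400),interpolation=cv2.INTER_CUBIC),cv2.resize(b['frame'][160:215,260:315],(400,400),interpolation=cv2.INTER_CUBIC)]))"
```

```text
t 21.8667 q [-0.4357  0.2411 -0.1217 -0.0362 -1.0905 -1.2977] w 0.060266016319358504
rel C in tool axes (mm) [  -0.6115 -301.295   -94.0057] ang [ -0.006  -28.0156  -0.1797]
F tool [ 1.0325  0.4455 -0.1846] M tool [-0.1106  0.3024  0.0109] qd 0.039568169653846935
```

View pics/i.png

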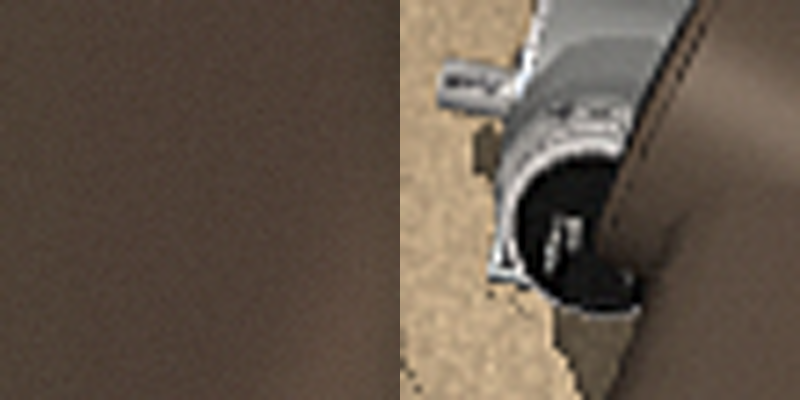

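The top half shows the cap in the neck, its flange covering the seal concentrically. The forearm hides part of it, so I'll swing further away for one clear look.

Emit:
{"fn": "move_arm", "kwargs": {
  "deltas": [
    [[0, 0, 0, 0, -0.04, -0.01, 0.06], [0, 0, 0, 0, -0.08, -0.02, 0.06], [0, 0, 0, 0, -0.12, -0.03, 0.06], [0, 0, 0, 0, -0.16, -0.03, 0.06], [0, 0, 0, 0, -0.2, -0.03, 0.06], [0, 0, 0, 0, -0.22, -0.03, 0.06], [0, 0, 0, 0, -0.22, -0.03, 0.06]]
  ]
}}

```text
t: 22.55
eef_pos: [0.443, -0.6412, 0.2667]
ee_rot: [3.141, 0.123, 2.965]
force: [-0.4, 1.7, -0.6]
width: 0.0599
```

```bash
python3 -c "
from go import *
import pickle
b=grab('top');a=grab('scene'); a0,b0=pickle.load(open('f0.pkl','rb'))
z=lambda f:cv2.resize(f,(380,290),interpolation=cv2.INTER_CUBIC)
cv2.imwrite('pics/j.png',np.vstack([np.hstack([z(a['frame'][150:220,240:330]),z(b['frame'][160:215,255:326])]),np.hstack([z(a0['frame'][150:220,240:330]),z(b['frame'][130:300,190:410])])]))
print('small cap moved?',[abs(d['frame'][y-12:y+12,x-12:x+12].astype(int)-e['frame'][y-12:y+12,x-12:x+12]).mean() for d,e,x,y in((a,a0,251,297),(b,b0,243,242))])"
```

```text
small cap moved? [np.float64(25.71412037037037), np.float64(15.308449074074074)]
```

View pics/j.png

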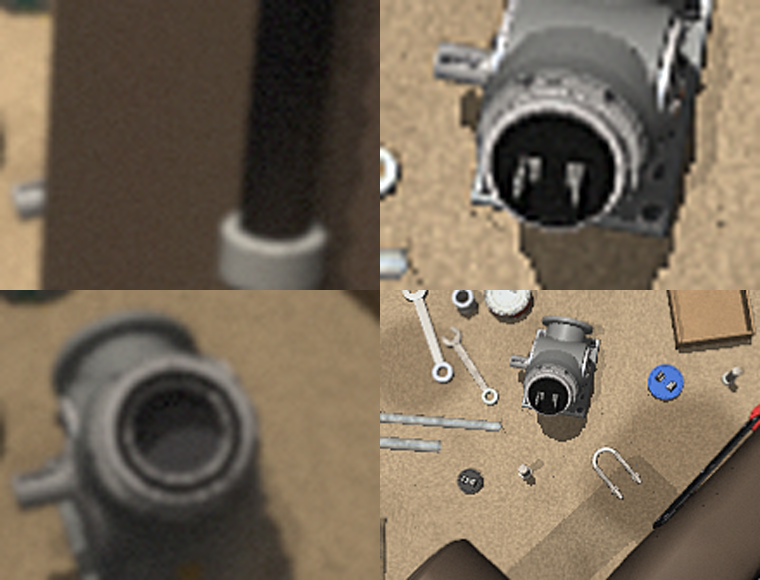

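The clear top view shows the cap seated squarely in the neck with both tabs upright. The smaller cap is still at about (242,242), as at the start. Handing in.

```bash
python3 -c "
from station import arm; print(arm.job_done())"
```

```text
the job is handed in; nothing more can be done
None
```

The larger cap is in the oil-filler neck with its catches locked, and the job was handed in at about 22.6 s of the 45 s allowed. The smaller cap was not touched.

**What I did**
- I centred the cap by its flange, pinched the tabs and carried it to the neck.
- The arm could not line up exactly with the neck axis because of joint limits. I set the cap back on the bench and re-gripped it with the tool pitched 8° about the closing line.
- I then pushed it in along the neck axis. The seal gave softly for about 4 mm and then stopped hard at about 17 N. I kept light pressure, peaking at about 20 N in the readings, while the tabs sprang out.

**Last checks**
- **Tabs:** closing the fingers at 3 N stopped at 34.4 mm, so the tabs are fully out.
- **Lock:** a gentle tug met about 4.9 N, against the cap's 0.8 N weight.
- **Top view:** it shows the cap square in the neck. The smaller cap is at its starting pixel, about (242,242).

**What disagreed or failed**
- **Rim height:** the camera estimate came out about 6 mm lower than where the cap seated, apparently because the scene camera was off. I went by the force instead. The top view before release would by itself have argued against the cap being seated.
- **Scene view:** the arm hid the neck in this view at the end, so the final look is from the top camera only.
- **Smaller-cap check:** the automatic before/after comparison of its image failed, probably because of the arm and its shadow. I checked its position by eye instead.
- **Pictures:** I viewed 12 pictures, two over the budget.

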